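# Put a leaded-glass lantern together on the bench turntable

## Task

Put the lantern together on the bench turntable, in this order: stand its square wooden base centrally on the turntable, set the electric candle upright in the base's brass cup, lower the four-sided glass body over candle and cup so that it stands on the base with its sides square to the base's, and put on the larger of the two copper roofs so that it sits fully down over the top of the glass, square with it. Let go of each part before fetching the next. Leave the small roof, the solder spool, the jar and the foil roll where they are.

Things in the scene. Friction and masses are not known exactly. Their poses are not given: they have to be found in the camera images.
- turntable: round grey bench turntable, locked and fixed to the bench: a flat disc 150 mm across with fine concentric rings, top face 25 mm above the bench. Origin on its axis at bench level, z up.
- base: lantern base, loose, 220 g: dark wooden plate 96 x 96 x 8 mm with an upright brass ring (the candle cup) at its centre, 49 mm outside, 45 mm inside diameter, rim 16 mm above the plate, 24 mm above the underside; its floor is the plate's top. Can be lifted by the outside of the cup. Origin: centre of the underside; x, y along its sides, z up
- candle: electric candle, loose, 50 g, upright: ivory cylinder 36 mm across, 50 mm high, with a small flame tip in the middle of its top, 66 mm high in all. Its foot goes into the base's cup; 34 mm of the cylinder then stands out of the cup. Origin: centre of the underside, z up
- glass_body: lantern's glass body, loose, 280 g, upright: square tube of four leaded stained-glass walls, open above and below, 66 x 66 mm outside, walls 2.5 mm (61 x 61 mm inside), 110 mm high. Stands on the base's plate around the cup; quarter turns are alike. Origin: centre of its lower opening, at the lower edge; x, y along its sides, z up
- big_roof: larger copper roof, loose, 150 g, right way up: square skirt 83 mm outside, 77 mm inside, 10 mm deep below the flat underside; slopes up to 45 mm, then a round vent chimney 26 mm across from 45 to 77 mm height, to lift it by. Home, its underside rests on the glass's upper edge, the skirt 10 mm down outside it. Origin: centre of the skirt's lower edge; x, y along its sides, z up
- small_roof: the smaller copper roof, for another, smaller lantern, to be left alone: same shape, skirt 58 x 58 mm, chimney 18 mm across, 55 mm high in all. Origin at the centre of the skirt's lower edge, z up.
- spool: reel of solder, to be left alone: black flanges 60 mm across, 50 mm high, standing on end. Origin at the centre of its underside.
- jar: amber glass jar with a steel lid, to be left alone: 62 mm across, 66 mm high. Origin at the centre of its underside.
- foil: flat roll of copper foil, to be left alone: ring 76 mm outside, 48 mm inside diameter, 12 mm high, lying flat. Origin at the centre of its underside.

How it is judged:
On the way, in this order (a step that is already met when the one before it is completed fails the run):
1. the base stands flat and central on the turntable, let go (horizontal distance between base and turntable below 0.013 m and z of base in the frame of turntable between 0.022 and 0.028 m and angle between base's own z axis and vertical below 0.06 rad and contact force between the fingers and base below 0.05 N), for 0.2 s.
2. the candle stands upright in the cup of the base, let go (horizontal distance between base and turntable below 0.013 m and z of base in the frame of turntable between 0.022 and 0.028 m and angle between each of base, candle's own z axis and vertical below 0.06 rad and horizontal distance between candle and base below 0.008 m and z of candle in the frame of base between 0.005 and 0.011 m and contact force between the fingers and candle below 0.05 N), for 0.2 s.
3. the glass body stands on the base around the candle, square with the base, let go (horizontal distance between base and turntable below 0.013 m and z of base in the frame of turntable between 0.022 and 0.028 m and angle between each of base, candle, glass_body's own z axis and vertical below 0.06 rad and horizontal distance between candle and base below 0.008 m and z of candle in the frame of base between 0.005 and 0.011 m and horizontal distance between glass_body and base below 0.011 m and z of glass_body in the frame of base between 0.005 and 0.011 m and (angle between the x axis of glass_body and the x axis of base, either way round below 0.2 rad or angle between the x axis of glass_body and the y axis of base, either way round below 0.2 rad) and contact force between the fingers and glass_body below 0.05 N), for 0.2 s.
At the end, for the whole second after the job is handed in: Base flat on the turntable, centred within 13 mm; candle upright in the cup, within 8 mm; glass upright on the base around it, within 11 mm and square to it (0.2 rad, quarter turns alike); big roof level, fully down on the glass, within 10 mm and square (0.2 rad); all at rest (horizontal distance between base and turntable below 0.013 m and z of base in the frame of turntable between 0.022 and 0.028 m and angle between each of base, candle, glass_body, big_roof's own z axis and vertical below 0.06 rad and horizontal distance between candle and base below 0.008 m and z of candle in the frame of base between 0.005 and 0.011 m and horizontal distance between glass_body and base below 0.011 m and z of glass_body in the frame of base between 0.005 and 0.011 m and (angle between the x axis of glass_body and the x axis of base, either way round below 0.2 rad or angle between the x axis of glass_body and the y axis of base, either way round below 0.2 rad) and horizontal distance between big_roof and glass_body below 0.01 m and z of big_roof in the frame of glass_body between 0.096 and 0.1035 m and (angle between the x axis of big_roof and the x axis of glass_body, either way round below 0.2 rad or angle between the x axis of big_roof and the y axis of glass_body, either way round below 0.2 rad) and linear speed of each of base, candle, glass_body, big_roof below 0.02 m/s); the robot touches nothing.
It fails at once if the small roof is moved from its place by more than 25 mm (distance of small_roof from where it was at the start of the episode above 0.025 m).
It fails at once if the solder spool is moved from its place by more than 25 mm (distance of spool from where it was at the start of the episode above 0.025 m).
It fails at once if the jar is moved from its place by more than 25 mm (distance of jar from where it was at the start of the episode above 0.025 m).
It fails at once if the foil roll is moved from its place by more than 25 mm (distance of foil from where it was at the start of the episode above 0.025 m).
It also fails if it takes over 122 s, if anything falls off the work surface, if the arm or the gripper's body presses on something with over 40 N, if the wrist force passes 120 N, or if a joint passes its speed limit or range.

## Robot

A 7-joint arm with a two-finger parallel gripper is mounted at the origin on the work surface. World frame = base frame: x ahead of the robot, y to its left, z up, the work surface at z = 0. Lengths are in m, angles in rad, forces in N, time in s.
With the tool pointing down it reaches from about 0.4 to 0.9 m from the base axis. Payload 5.6 kg.
Tool frame: the origin (TCP) lies between the finger pads; the fingertips stand 22 mm ahead of it and the grasp point (between the pads) lies 3 mm ahead of it (env.tip_reach is the distance from the TCP to the fingertips, in m); y points along the fingers, x is the direction in which the jaws open and shut, and the axes are right-handed (so a half turn about y gives the same grasp; the last joint's range is limited). The gripper opens to 92 mm and grips with 3 to 60 N. Pads are 20 mm wide; open, the fingers measure 128 mm over their backs; the gripper's body (75 mm by 189 mm) begins 69 mm behind the grasp point.
Start: joints at [1.158, 0.468, -0.012, 1.603, 0.006, 1.071, -0.056], TCP at [0.235, -0.606, 0.237] pointing down, gripper open.
Joint ranges: [-2.53, 2.53], [-0.31, 2.02], [-1.57, 1.55], [0.28, 2.44], [-1.29, 4.43], [0.15, 1.84], [-2.92, 2.92]. Speed limits (rad/s): [2.57, 2.57, 3.14, 3.14, 3.14, 3.14, 3.14].

## Interface

Orientations are given as a rotation vector (axis times angle).
In Python, from plant import env, viewer, workorder gives the robot as it stands. The module is installed in compiled form; this text tells all that it offers.
- The arm moves only by the tool arm_command, never from a script. Its arguments are lists of equal length, an entry for each row: "claw": the opening, from 0 (shut) to 1 (fully open); "xyz": the shift along the tool's x, y, z in m, a list of three; "yaw": the turn about the tool's y in degrees. In form: {"claw": [claw, ...], "xyz": [[dx, dy, dz], ...], "yaw": [yaw, ...]}. A call has 1 to 20 rows; each row is the pose to reach, as a shift and turn from the pose measured when the call began, along the tool's axes at that moment; what a row does not reach only later rows make up. A row lasts 1/12 s, in which the tool goes at most 41.7 mm and 7.16 degrees, less where a joint would pass 70% of its speed; a pose out of reach is approached as far as the arm can. A call with a gripper value outside its range is refused whole. The fingers move at their own pace and stop on an object; the grip force is fixed at half the most. Time passes only in rows, so rows that repeat a pose let the fingers close. It gives the time, the measured TCP pose, the force and the opening at its end, in the units of the state.
- env.get_obs(): the state, without advancing time (a new reading comes with each control period).
- viewer.grab_frame(name): name is "scene" or "top"; returns a dict with "image" (480x640x3 uint8, red, green, blue), "intrinsics" (3x3 intrinsics, pixels), "D" ([k1, k2, p1, p2, k3] as OpenCV has them; the pictures are not rectified), "view" (4x4, takes a point from world to camera coordinates). Camera axes: x right, y down, z forward; pixel columns grow to the right and rows downward; lengths in m; the calibration is good to about 2 mm. A picture is of the moment at which its call begins. There is no depth.
- workorder.close_job(): hands the job in, once; it reports no verdict.
The state is a dict: "clock": time; "q": joint angles; "joint_velocities": joint speeds; "tau": joint torques, N m; "ee_pos": TCP position; "ee_rot": TCP orientation; "force": force on the tool from outside, world axes, zero at the start; "torque": the same for the moment, N m; "width": opening from 0.0 (shut) to 1.0 (fully open).
Only numpy, scipy, OpenCV 4.12 (cv2) and the standard library are available. Lean on these libraries where they do the work, as an engineer would, in place of code of your own. Each camera call takes 0.05 s, during which the arm holds its last target.

## Working session

There is one attempt and no reset: what is moved stays moved. The work goes in short steps, Python scripts to look and compute and a tool call to move; the robot and the scene stay as the last step left them, time stands still between calls to the robot, and variables do not carry over. Pictures are saved under pics/ and viewed, and the job is handed in when it is done.

Besides the shell and the picture viewer there is one more tool, called as name([rows], argument=value, ...), one row to a line, values as JSON. arm_command: Moves the arm, as the interface text tells. Its arguments: {"type":"object","properties":{"claw":{"type":"array","items":{"type":"number"}},"xyz":{"type":"array","items":{"type":"array","items":{"type":"number"}}},"yaw":{"type":"array","items":{"type":"number"}}},"required":["claw","xyz","yaw"]}

```bash
mkdir -p pics; ls; python3 - <<'E'
from plant import env, viewer, workorder
import cv2,numpy as np
o=env.get_obs()
for k in o: print(k,np.round(o[k],4))
print(env.tip_reach)
for n in("scene","top"):
    f=viewer.grab_frame(n); cv2.imwrite(f"pics/{n}0.png",f["image"][:,:,::-1])
    print(n,f["intrinsics"].tolist(),f["D"],np.round(f["view"],4).tolist())
E
```

```text
pics
clock 0.0
q [ 1.158   0.4683 -0.0116  1.6036  0.006   1.0714 -0.0563]
joint_velocities [-0.0004  0.0013  0.0007 -0.0008 -0.001  -0.0007  0.0009]
tau [ 2.00000e-04 -5.20578e+01 -1.23000e-02 -2.43754e+01 -5.66000e-02
  1.72000e-02  2.00000e-04]
ee_pos [ 0.2347 -0.6056  0.2357]
ee_rot [-1.3609  0.9338 -0.9313]
force [0.9153 0.7272 0.2434]
torque [ 0.034  -0.0277 -0.0052]
width 0.9984
0.022
scene [[483.2075602767364, 0.0, 316.8133433924644], [0.0, 483.2075602767364, 236.1558354855457], [0.0, 0.0, 1.0]] [0.03794214 0.         0.         0.         0.        ] [[0.061, 0.998, -0.0177, -0.0345], [0.6707, -0.0541, -0.7398, -0.2938], [-0.7392, 0.0333, -0.6726, 1.402], [0.0, 0.0, 0.0, 1.0]]
top [[491.1566729618685, 0.0, 317.44319057040786], [0.0, 491.1566729618685, 242.29741296675704], [0.0, 0.0, 1.0]] [0.03849713 0.         0.         0.         0.        ] [[0.0013, -1.0, 0.0016, 0.0171], [-0.9781, -0.0016, -0.2083, 0.4859], [0.2083, -0.0012, -0.9781, 1.1925], [0.0, 0.0, 0.0, 1.0]]
```

View pics/scene0.png

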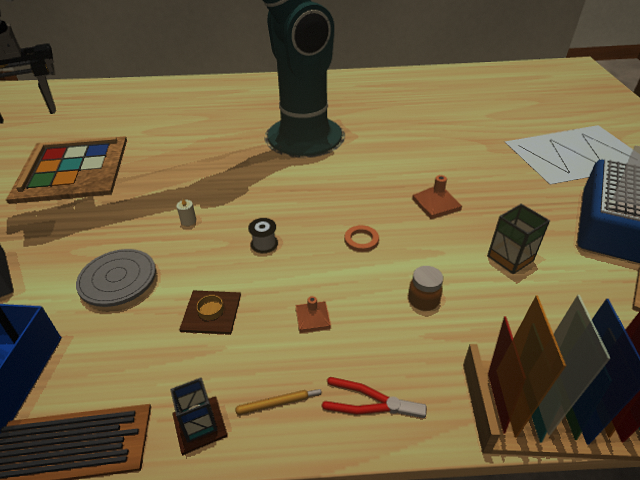

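View pics/top0.png

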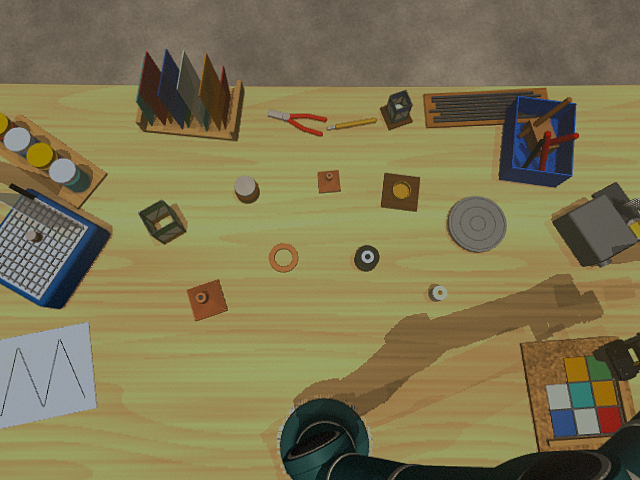

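```bash
cat > h.py <<'E'
import cv2,numpy as np
from plant import env, viewer, workorder
from scipy.spatial.transform import Rotation as R
def ray(f,px):
    px=np.asarray(px,float).reshape(-1,1,2)
    u=cv2.undistortPoints(px,f["intrinsics"],np.asarray(f["D"],float)).reshape(-1,2)
    V=f["view"];Rm=V[:3,:3];c=-Rm.T@V[:3,3]
    return c,np.c_[u,np.ones(len(u))]@Rm
def plane(f,px,z):
    c,d=ray(f,px);return c+d*((z-c[2])/d[:,2])[:,None]
def proj(f,P):
    V=f["view"];r=cv2.Rodrigues(V[:3,:3])[0]
    return cv2.projectPoints(np.asarray(P,float).reshape(-1,1,3),r,V[:3,3],f["intrinsics"],np.asarray(f["D"],float))[0].reshape(-1,2)
def crop(f,u,v,w,h,s,name):
    i=f["image"][max(v-h,0):v+h,max(u-w,0):u+w,::-1]
    cv2.imwrite(name,cv2.resize(i,None,fx=s,fy=s,interpolation=cv2.INTER_CUBIC))
def tri(f1,p1,f2,p2):
    c1,d1=ray(f1,p1);c2,d2=ray(f2,p2);d1=d1[0]/np.linalg.norm(d1);d2=d2[0]/np.linalg.norm(d2)
    A=np.c_[d1,-d2];t=np.linalg.lstsq(A,c2-c1,rcond=None)[0]
    a=c1+t[0]*d1;b=c2+t[1]*d2;return (a+b)/2,np.linalg.norm(a-b)
E
python3 - <<'E'
from h import *
f=viewer.grab_frame("top")
tiles=[]
for u,v in[(477,223),(401,190),(438,292),(162,221),(207,299),(330,181)]:
    i=f["image"][v-33:v+33,u-33:u+33,::-1]; tiles.append(cv2.resize(i,(260,260),interpolation=cv2.INTER_CUBIC))
cv2.imwrite("pics/tiles1.png",np.vstack([np.hstack(tiles[:3]),np.hstack(tiles[3:])]))
print(R.from_rotvec(env.get_obs()["ee_rot"]).as_matrix().round(3))
E
```

```text
[[ 0.361 -0.001  0.932]
 [-0.932  0.001  0.361]
 [-0.001 -1.    -0.   ]]
```

View pics/tiles1.png

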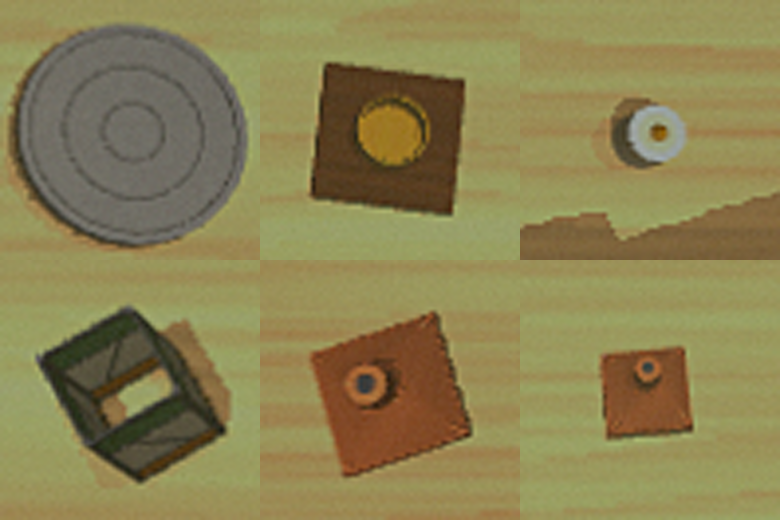

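The tiles show the turntable disc, the base with brass cup, the candle's white top, the glass's open rim (tilted square), and the two roofs at the expected places. Now measuring with masks.

```bash
python3 - <<'E'
from h import *
f=viewer.grab_frame("top")
img=f["image"];hsv=cv2.cvtColor(img,cv2.COLOR_RGB2HSV).astype(int);H,S,V=hsv[...,0],hsv[...,1],hsv[...,2]
def big(m,u,v,w):
    mm=np.zeros(m.shape,np.uint8);mm[v-w:v+w,u-w:u+w]=m[v-w:v+w,u-w:u+w]*255
    mm=cv2.morphologyEx(mm,cv2.MORPH_OPEN,np.ones((3,3),np.uint8))
    c=max(cv2.findContours(mm,cv2.RETR_EXTERNAL,cv2.CHAIN_APPROX_NONE)[0],key=cv2.contourArea);return c
for n,(u,v) in dict(tt=(477,223),plate=(400,180),cup=(401,190),cand=(441,293),wood=(440,250),roof=(215,305)).items(): print(n,hsv[v,u])
def rep(n,c,z,sq):
    P=plane(f,c.reshape(-1,2),z)[:,:2]*1000
    if sq: r=cv2.minAreaRect(P.astype(np.float32)); print(n,np.round(r[0],1),np.round(r[1],1),round(r[2],1))
    else: r=cv2.fitEllipse(P.astype(np.float32)); print(n,np.round(r[0],1),np.round(r[1],1))
rep("tt",big(S<60,477,223,33),.025,0)
rep("base",big((V<110)&(H<20)|(S>170),401,190,24),.008,1)
rep("cup",big((S>170)&(V>120),401,190,15),.024,0)
rep("cand",big((S<80)&(V>130),440,293,14),.05,0)
rep("roof z10",big((H<12)&(S>120),207,299,28),.010,1)
rep("roof z0",big((H<12)&(S>120),207,299,28),.0,1)
# glass corners from tile
t=lambda X,Y,u,v:(u-33+(X+.5)/3.939-.5,v-33+(Y+.5)/3.939-.5)
g=[t(x,y-260,162,221) for x,y in[(40,357),(130,308),(222,432),(140,480)]]
print(np.round(g,1)); 
print("gl top",np.round(plane(f,[t(40,97,162,221),t(129,48,162,221)],.11)*1000,1))
print("chimney",np.round(plane(f,[t(366,384-260,207,299)],.077)*1000,1)) 
print("chim", np.round(plane(f,[t(366-260,384-260,207,299)],.077)*1000,1))
s=viewer.grab_frame("scene")
tiles=[]
for u,v,w in[(518,238,40),(437,196,30),(210,310,40),(186,212,20)]:
    i=s["image"][v-w:v+w,u-w:u+w,::-1]; tiles.append(cv2.resize(i,(300,300),interpolation=cv2.INTER_CUBIC))
u,v,w=162,221,25
tiles+= [cv2.resize(img[v-w:v+w,u-w:u+w,::-1],(300,300),interpolation=cv2.INTER_CUBIC)]*1
cv2.imwrite("pics/tiles2.png",np.vstack([np.hstack(tiles[:2]),np.hstack(tiles[2:4])]));cv2.imwrite("pics/gl.png",cv2.resize(tiles[4],(600,600)))
E
```

```text
tt [ 20  20 114]
plate [ 15 180  92]
cup [ 20 201 155]
cand [ 19 235 141]
wood [ 26 111 154]
roof [ 12 184 133]
tt [ 542.6 -396.8] [146.1 147.8]
base [ 634.2 -203.7] [95.3 95. ] 82.5
cup [ 631.9 -201.4] [36.6 41.2]
cand [ 359.9 -284.6] [33.2 33.9]
roof z10 [311.1 327.5] [5.3 5. ] 89.9
roof z0 [311.8 329.9] [5.4 5.1] 89.9
[[138.8 212.3]
 [161.6 199.8]
 [185.  231.3]
 [164.2 243.5]]
gl top [[547.2 451.7 110. ]
 [578.8 399.4 110. ]]
chimney [[344.6 140.8  77. ]]
chim [[344.6 299.9  77. ]]
```

View pics/tiles2.png

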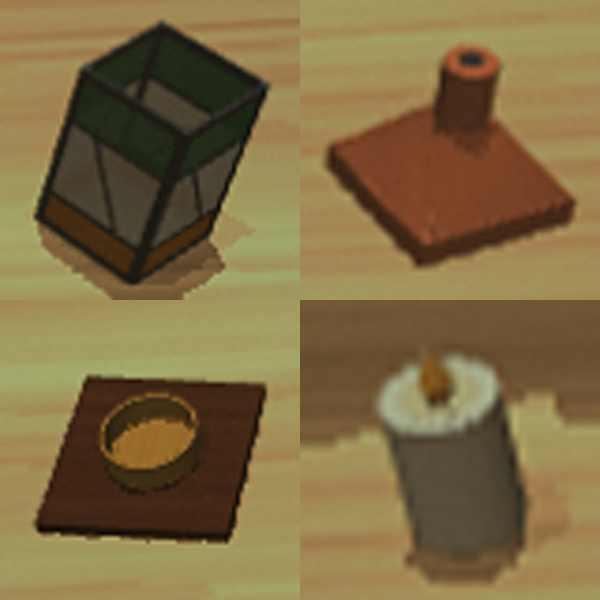

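View pics/gl.png

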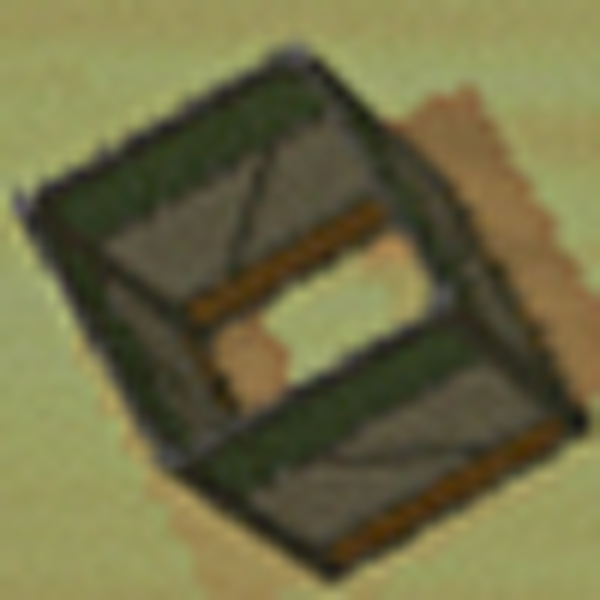

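The scene tiles show the glass's black rim corners clearly (scene crop (163,22),(268,88),(185,137),(82,72)); in the top crop the rim corners are at (22,205),(295,50),(450,300),(170,462). Triangulating and cross-checking.

```bash
python3 - <<'E'
from h import *
f=viewer.grab_frame("top");s=viewer.grab_frame("scene")
def big(f,m,u,v,w,k=3):
    mm=np.zeros(m.shape,np.uint8);mm[v-w:v+w,u-w:u+w]=m[v-w:v+w,u-w:u+w]*255
    mm=cv2.morphologyEx(mm,cv2.MORPH_OPEN,np.ones((k,k),np.uint8))
    return max(cv2.findContours(mm,cv2.RETR_EXTERNAL,cv2.CHAIN_APPROX_NONE)[0],key=cv2.contourArea)
def rep(f,n,c,z,sq):
    P=plane(f,c.reshape(-1,2),z)[:,:2]*1000
    r=(cv2.minAreaRect if sq else cv2.fitEllipse)(P.astype(np.float32)); print(n,np.round(r[0],1),np.round(r[1],1),round(r[2],1))
def ch(f):
    h=cv2.cvtColor(f["image"],cv2.COLOR_RGB2HSV).astype(int);return h[...,0],h[...,1],h[...,2]
H,S,V=ch(f)
rep(f,"roof top z10",big(f,(H<16)&(S>150),207,299,27),.010,1)
rep(f,"roof top z0",big(f,(H<16)&(S>150),207,299,27),.0,1)
H,S,V=ch(s)
rep(s,"tt scene",big(s,(S<60),117,277,45),.025,0)
rep(s,"base scene",big(s,((V<110)&(H<20))|(S>170),210,312,34),.008,1)
rep(s,"cand scene",big(s,(S<70)&(V>120),185,207,14),.05,0)
g=lambda x,y:(162-25+(x+.5)/12-.5,221-25+(y+.5)/12-.5)
T=[g(*p) for p in[(22,205),(295,50),(450,300),(170,462)]]
q=lambda x,y,u,v,w:(u-w+(x+.5)/(150/w)-.5,v-w+(y+.5)/(150/w)-.5)
Sc=[q(*p,518,238,40) for p in[(268,88),(185,137),(82,72),(163,22)]]
P=plane(f,T,.11)*1000;print("T",P.round(1).tolist(),P.mean(0).round(1))
P=plane(s,Sc,.11)*1000;print("S",P.round(1).tolist(),P.mean(0).round(1))
for n in range(4): print([np.round(x*1000,1) for x in tri(f,T[n],s,Sc[n])])
for p in (P,plane(f,T,.11)*1000): r=cv2.minAreaRect(p[:,:2].astype(np.float32));print(r)
print("chimney scene",plane(s,[q(171,62,437,196,30)],.077)*1000)
t=(207-33+(366-260+.5)/3.939-.5,299-33+(384-260+.5)/3.939-.5)
print("chimney top",plane(f,[t],.077)*1000,tri(f,[t],s,[q(171,62,437,196,30)]))
print("roof corners scene z10",plane(s,[q(*p,437,196,30) for p in [(328,152),(577,208),(420,243)] for p in [(p[0]-300,p[1])]],.01)*1000)
E
```

```text
roof top z10 [344.7 300.3] [84.5 84. ] 18.9
roof top z0 [345.6 302.6] [85.2 84.7] 18.9
tt scene [ 550.4 -397.9] [146.6 152.2] 111.8
base scene [ 641.7 -205. ] [ 97.3 100.6] 82.5Traceback (most recent call last):
  File "<stdin>", line 18, in <module>
  File "<stdin>", line 6, in big
ValueError: max() iterable argument is empty
```

```bash
python3 - <<'E'
from h import *
f=viewer.grab_frame("top");s=viewer.grab_frame("scene")
t=[cv2.resize(s["image"][277-45:277+45,117-45:117+45,::-1],(400,400),interpolation=cv2.INTER_CUBIC),cv2.resize(f["image"][223-33:223+33,477-33:477+33,::-1],(400,400),interpolation=cv2.INTER_CUBIC)]
cv2.imwrite("pics/tt.png",np.hstack(t))
g=lambda x,y:(162-25+(x+.5)/12-.5,221-25+(y+.5)/12-.5)
T=[g(*p) for p in[(22,205),(295,50),(450,300),(170,462)]]
q=lambda x,y,u,v,w:(u-w+(x+.5)/(150/w)-.5,v-w+(y+.5)/(150/w)-.5)
Sc=[q(*p,518,238,40) for p in[(82,72),(185,137),(268,88),(163,22)]]
Sc=[q(*p,518,238,40) for p in[(268,88),(185,137),(82,72),(163,22)]]
P=plane(f,T,.11)*1000;print("T",P.round(1).tolist(),P.mean(0).round(1))
Q=plane(s,Sc,.11)*1000;print("S",Q.round(1).tolist(),Q.mean(0).round(1))
for p in (P,Q): print(cv2.minAreaRect(p[:,:2].astype(np.float32)))
sc=q(171,62,437,196,30)
t=(207-33+(366-260+.5)/3.939-.5,299-33+(384-260+.5)/3.939-.5)
print("chimney S",plane(s,[sc],.077)*1000,"T",plane(f,[t],.077)*1000,tri(f,[t],s,[sc]))
print("candle S",plane(s,[q(140,394-300,186,212,20)],.05)*1000)
print("cup rim S z24",plane(s,[q(150,435-300,210,310,40)],.024)*1000)
r=lambda x,y:(401-33+(x-260+.5)/3.939-.5,190-33+(y+.5)/3.939-.5)
print("cup rim T z24",plane(f,[r(394,131)],.024)*1000)
E
```

```text
T [[546.2, 452.6, 110.0], [579.1, 400.0, 110.0], [526.6, 365.5, 110.0], [493.0, 419.1, 110.0]] [536.2 409.3 110. ]
S [[552.6, 449.0, 110.0], [585.6, 393.7, 110.0], [532.3, 360.6, 110.0], [495.3, 416.8, 110.0]] [541.5 405.  110. ]
((536.4387817382812, 409.0185241699219), (62.87449264526367, 63.3654670715332), 32.10710906982422)
((540.7527465820312, 404.770263671875), (65.65215301513672, 67.171630859375), 30.872051239013672)
chimney S [[349.867212   296.88465039  77.        ]] T [[344.6218367  299.85142805  77.        ]] (array([0.34478913, 0.2997275 , 0.07339501]), np.float64(0.0019239181744183452))
candle S [[ 362.56562103 -285.70913074   50.        ]]
cup rim S z24 [[ 641.46068631 -204.79427038   24.        ]]
cup rim T z24 [[ 633.75655618 -204.77521164   24.        ]]
```

View pics/tt.png

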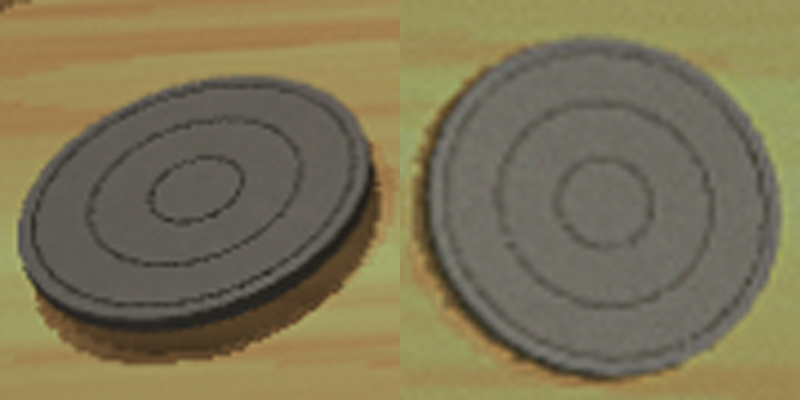

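Inner ring centre: scene crop (197,190), top crop (204,202).

```bash
python3 - <<'E'
from h import *
f=viewer.grab_frame("top");s=viewer.grab_frame("scene")
a=(477-33+204/400*66-.4,223-33+202/400*66-.4);b=(117-45+197*.225-.4,277-45+190*.225-.4)
print(plane(f,[a],.025)*1000,plane(s,[b],.025)*1000)
# does the gripper show? scene: fingertips
p=env.get_obs()["ee_pos"];print(p, proj(s,p),proj(f,p))
E
```

```text
[[ 543.56076791 -397.52250919   25.        ]] [[ 546.72745724 -398.86507972   25.        ]]
[ 0.23492241 -0.60605466  0.23660151] [[ 22.26141499 105.79313529]] [[625.50987903 344.90241553]]
```

```bash
cat > go.py <<'E'
import sys
from h import *
def go(x,y,z,th=None):
    o=env.get_obs();M=R.from_rotvec(o["ee_rot"]).as_matrix();c=np.degrees(np.arctan2(M[1,0],M[0,0]))
    d=M.T@(np.array([x,y,z])-o["ee_pos"])
    yw=0 if th is None else -((th-c+90)%180-90)
    print("clock",round(float(o["clock"]),2),"pos",o["ee_pos"].round(4),"th",c.round(2),"w",round(float(o["width"])*92,1),"F",np.round(o["force"],1))
    print("xyz",d.round(4).tolist(),"yaw",round(float(yw),1),"rows",int(np.ceil(max(np.linalg.norm(d)/.0417,abs(yw)/7.16))))
if __name__=="__main__": go(*map(float,sys.argv[1:]))
E
python3 go.py .6375 -.2048 .12 -7.5
```

```text
clock 0.55 pos [ 0.2349 -0.6061  0.2366] th -68.81 w 91.9 F [0.2 0.3 0.6]
xyz [-0.2286, 0.1166, 0.5204] yaw -61.3 rows 14
```

arm_command([
  [-0.2286,0.1166,0.5204],
  [-0.2286,0.1166,0.5204],
  [-0.2286,0.1166,0.5204],
  [-0.2286,0.1166,0.5204],
  [-0.2286,0.1166,0.5204],
  [-0.2286,0.1166,0.5204],
  [-0.2286,0.1166,0.5204],
  [-0.2286,0.1166,0.5204],
  [-0.2286,0.1166,0.5204],
  [-0.2286,0.1166,0.5204],
  [-0.2286,0.1166,0.5204],
  [-0.2286,0.1166,0.5204],
  [-0.2286,0.1166,0.5204],
  [-0.2286,0.1166,0.5204],
  [-0.2286,0.1166,0.5204],
  [-0.2286,0.1166,0.5204],
  [-0.2286,0.1166,0.5204],
  [-0.2286,0.1166,0.5204],
], claw=[1,1,1,1,1,1,1,1,1,1,1,1,1,1,1,1,1,1], yaw=[-61.3,-61.3,-61.3,-61.3,-61.3,-61.3,-61.3,-61.3,-61.3,-61.3,-61.3,-61.3,-61.3,-61.3,-61.3,-61.3,-61.3,-61.3])

```text
clock: 2.05
ee_pos: [0.6367, -0.2068, 0.1201]
ee_rot: [-1.57, 0.105, -0.104]
force: [-0.0, 0.5, -0.7]
width: 0.999
```

```bash
python3 go.py .6375 -.2048 .033 -7.5; python3 - <<'E'
from h import *
f=viewer.grab_frame("scene");crop(f,210,290,70,80,4,"pics/s1.png")
E
```

```text
clock 2.05 pos [ 0.6367 -0.2068  0.1201] th -7.65 w 91.9 F [-0.   0.5 -0.7]
xyz [0.0006, 0.0871, 0.0022] yaw -0.1 rows 3
```

View pics/s1.png

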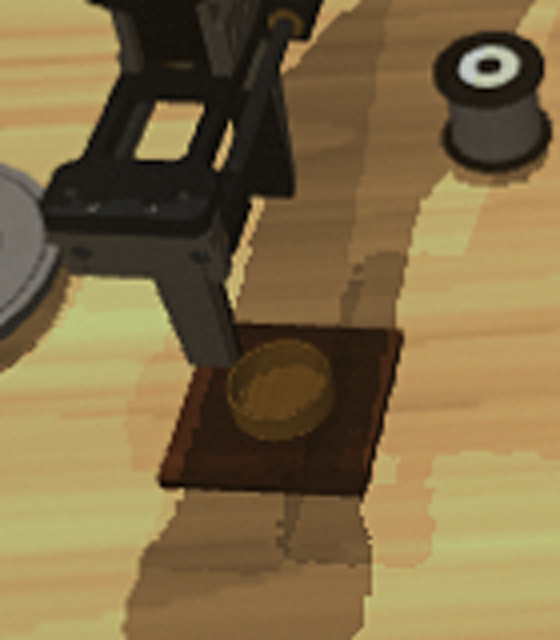

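The open jaws hang over the base, whose cup is at about (280,390) in the crop. Descending.

arm_command([
  [0.0006,0.025,0.0022],
  [0.0006,0.05,0.0022],
  [0.0006,0.07,0.0022],
  [0.0006,0.08,0.0022],
  [0.0006,0.087,0.0022],
  [0.0006,0.087,0.0022],
  [0.0006,0.087,0.0022],
  [0.0006,0.087,0.0022],
  [0.0006,0.087,0.0022],
  [0.0006,0.087,0.0022],
  [0.0006,0.087,0.0022],
  [0.0006,0.087,0.0022],
  [0.0006,0.087,0.0022],
  [0.0006,0.087,0.0022],
  [0.0006,0.087,0.0022],
], claw=[1,1,1,1,1,1,1,0,0,0,0,0,0,0,0], yaw=[0,0,0,0,0,0,0,0,0,0,0,0,0,0,0])

```text
clock: 3.35
ee_pos: [0.6374, -0.205, 0.0333]
ee_rot: [-1.569, 0.106, -0.105]
force: [-1.0, 0.4, 1.3]
width: 0.52
```

```bash
python3 go.py .6375 -.2048 .15 -7.5; python3 - <<'E'
from h import *
f=viewer.grab_frame("top");crop(f,400,190,60,50,5,"pics/t2.png")
E
```

```text
clock 3.35 pos [ 0.6374 -0.205   0.0333] th -7.67 w 47.8 F [-1.   0.4  1.3]
xyz [0.0, -0.1167, 0.0001] yaw -0.2 rows 3
```

View pics/t2.png

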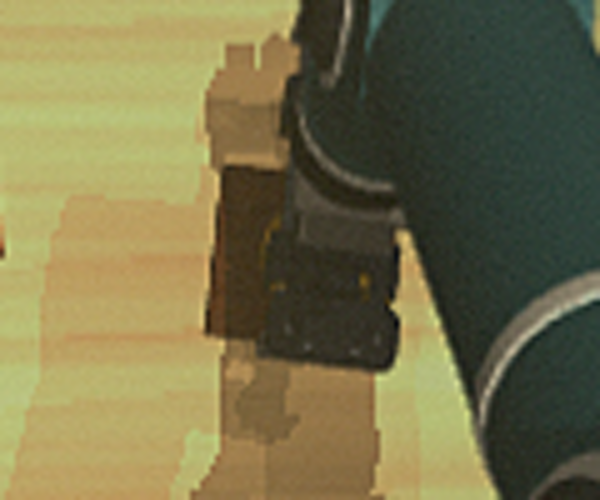

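The gripper is shut on the cup at 47.8 mm, near its 49 mm. Lift.

arm_command([
  [0,-0.02,0],
  [0,-0.04,0],
  [0,-0.06,0],
  [0,-0.08,0],
  [0,-0.1,0],
  [0,-0.117,0],
  [0,-0.117,0],
  [0,-0.117,0],
  [0,-0.117,0],
], claw=[0,0,0,0,0,0,0,0,0], yaw=[0,0,0,0,0,0,0,0,0])

```text
clock: 4.15
ee_pos: [0.6366, -0.2048, 0.1488]
ee_rot: [-1.569, 0.107, -0.103]
force: [-0.4, -0.1, -1.8]
width: 0.518
```

```bash
python3 go.py .545 -.398 .15; python3 - <<'E'
from h import *
f=viewer.grab_frame("scene");crop(f,210,270,80,80,4,"pics/s3.png")
E
```

```text
clock 4.15 pos [ 0.6366 -0.2048  0.1488] th -7.68 w 47.6 F [-0.4 -0.1 -1.8]
xyz [-0.0649, -0.0008, -0.2037] yaw 0.0 rows 6
```

View pics/s3.png

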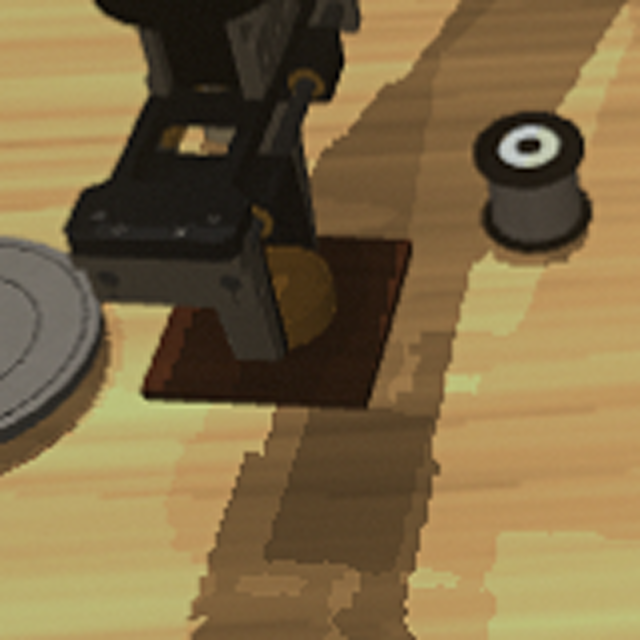

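The base hangs level in the grip. Measuring its centre from the visible plate corners (410,242),(368,403),(145,392).

```bash
python3 - <<'E'
from h import *
s=viewer.grab_frame("scene")
c=[(130+(x+.5)/4-.5,190+(y+.5)/4-.5) for x,y in[(410,242),(368,402),(147,392)]]
P=plane(s,c,.1235)*1000;print(P.round(1));print("centre",(P[0]+P[2])/2, np.linalg.norm(P[0]-P[1]),np.linalg.norm(P[1]-P[2]))
print(env.get_obs()["ee_pos"])
E
```

```text
[[ 599.4 -152.6  123.5]
 [ 694.1 -163.4  123.5]
 [ 681.3 -255.6  123.5]]
centre [ 640.34207775 -204.08499389  123.5       ] 95.28231178290456 93.09811788289792
[ 0.63639712 -0.20469337  0.14841973]
```

arm_command([
  [-0.012,-0.001,-0.037],
  [-0.023,-0.001,-0.073],
  [-0.035,-0.001,-0.11],
  [-0.046,-0.001,-0.147],
  [-0.057,-0.001,-0.18],
  [-0.065,-0.001,-0.204],
  [-0.065,-0.001,-0.204],
  [-0.065,-0.001,-0.204],
  [-0.065,-0.001,-0.204],
  [-0.065,-0.001,-0.204],
  [-0.065,-0.001,-0.204],
  [-0.065,-0.001,-0.204],
], claw=[0,0,0,0,0,0,0,0,0,0,0,0], yaw=[0,0,0,0,0,0,0,0,0,0,0,0])

```text
clock: 5.25
ee_pos: [0.5456, -0.3967, 0.1497]
ee_rot: [-1.568, 0.106, -0.101]
force: [0.4, 0.5, -2.1]
width: 0.513
```

```bash
python3 go.py .5445 -.398 .0585; python3 - <<'E'
from h import *
f=viewer.grab_frame("scene");crop(f,117,250,80,80,4,"pics/s4.png")
E
```

```text
clock 5.25 pos [ 0.5456 -0.3967  0.1497] th -7.54 w 47.2 F [ 0.4  0.5 -2.1]
xyz [-0.0006, 0.0912, -0.0014] yaw 0.0 rows 3
```

View pics/s4.png

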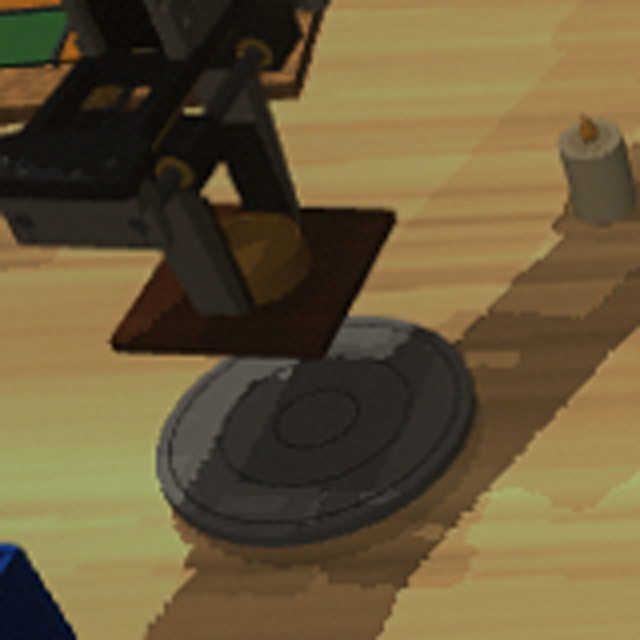

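Base held over the disc, still level. Lowering.

arm_command([
  [-0.0006,0.03,-0.0014],
  [-0.0006,0.055,-0.0014],
  [-0.0006,0.075,-0.0014],
  [-0.0006,0.084,-0.0014],
  [-0.0006,0.088,-0.0014],
  [-0.0006,0.091,-0.0014],
  [-0.0006,0.0915,-0.0014],
  [-0.0006,0.0915,-0.0014],
  [-0.0006,0.0915,-0.0014],
], claw=[0,0,0,0,0,0,0,0,0], yaw=[0,0,0,0,0,0,0,0,0])

```text
clock: 6.05
ee_pos: [0.5451, -0.3988, 0.0596]
ee_rot: [-1.57, 0.105, -0.103]
force: [-1.0, -0.1, -2.0]
width: 0.515
```

```bash
python3 go.py .5445 -.398 .058; python3 - <<'E'
from h import *
f=viewer.grab_frame("scene");crop(f,117,250,80,80,4,"pics/s5.png")
E
```

```text
clock 6.05 pos [ 0.5451 -0.3988  0.0596] th -7.57 w 47.4 F [-1.  -0.1 -2. ]
xyz [-0.0007, 0.0016, 0.0008] yaw 0.0 rows 1
```

View pics/s5.png

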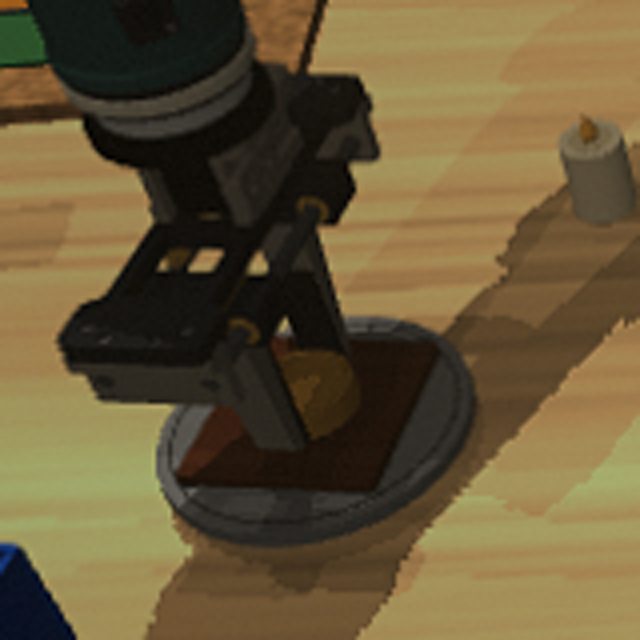

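Base looks centred, about 1 mm above the disc. Finish lowering, release, and rise.

arm_command([
  [0,0.001,0],
  [0,0.0018,0],
  [0,0.0018,0],
  [0,0.0015,0],
  [0,0.0015,0],
  [0,0.0015,0],
  [0,0.0015,0],
  [0,0.0015,0],
  [0,-0.005,0],
  [0,-0.02,0],
  [0,-0.05,0],
  [0,-0.08,0],
  [0,-0.11,0],
  [0,-0.13,0],
  [0,-0.13,0],
], claw=[0,0,0,1,1,1,1,1,1,1,1,1,1,1,1], yaw=[0,0,0,0,0,0,0,0,0,0,0,0,0,0,0])

```text
clock: 7.35
ee_pos: [0.548, -0.4001, 0.1969]
ee_rot: [-1.575, 0.098, -0.11]
force: [1.0, 0.1, 0.2]
width: 1.002
```

```bash
python3 go.py .361 -.285 .15 -7.5; python3 - <<'E'
from h import *
f=viewer.grab_frame("scene");crop(f,117,250,80,80,4,"pics/s6.png")
E
```

```text
clock 7.35 pos [ 0.548  -0.4001  0.1969] th -7.57 w 92.1 F [1.  0.1 0.2]
xyz [-0.2009, 0.0448, 0.0898] yaw -0.1 rows 6
```

View pics/s6.png

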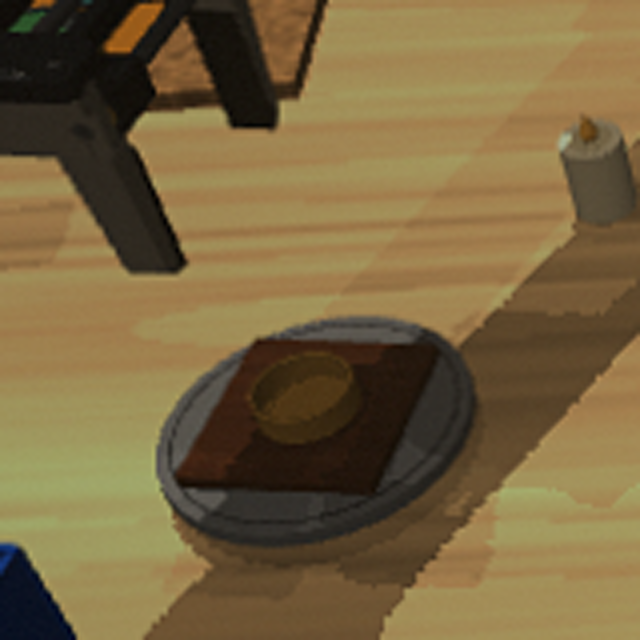

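Base sits centrally on the disc, free. Going for the candle.

arm_command([
  [-0.2,0.045,0.09],
  [-0.2,0.045,0.09],
  [-0.2,0.045,0.09],
  [-0.2,0.045,0.09],
  [-0.2,0.045,0.09],
  [-0.2,0.045,0.09],
  [-0.2,0.045,0.09],
  [-0.2,0.045,0.09],
  [-0.2,0.045,0.09],
  [-0.2,0.045,0.09],
  [-0.2,0.045,0.09],
], claw=[1,1,1,1,1,1,1,1,1,1,1], yaw=[0,0,0,0,0,0,0,0,0,0,0])

```text
clock: 8.32
ee_pos: [0.3617, -0.2847, 0.1477]
ee_rot: [-1.573, 0.1, -0.108]
force: [-0.1, 0.2, -0.7]
width: 1.002
```

```bash
python3 go.py .361 -.2853 .046 -7.5
```

```text
clock 8.32 pos [ 0.3617 -0.2847  0.1477] th -7.57 w 92.1 F [-0.1  0.2 -0.7]
xyz [-0.0012, 0.1017, -0.0002] yaw -0.1 rows 3
```

arm_command([
  [-0.001,0.03,0],
  [-0.001,0.06,0],
  [-0.001,0.085,0],
  [-0.001,0.1,0],
  [-0.001,0.101,0],
  [-0.001,0.101,0],
  [-0.001,0.101,0],
  [-0.001,0.101,0],
  [-0.001,0.101,0],
  [-0.001,0.101,0],
  [-0.001,0.101,0],
  [-0.001,0.101,0],
  [-0.001,0.101,0],
  [-0.001,0.101,0],
  [-0.001,0.101,0],
  [-0.001,0.101,0],
], claw=[1,1,1,1,1,1,0,0,0,0,0,0,0,0,0,0], yaw=[0,0,0,0,0,0,0,0,0,0,0,0,0,0,0,0])

```text
clock: 9.65
ee_pos: [0.3612, -0.2851, 0.0468]
ee_rot: [-1.573, 0.1, -0.108]
force: [0.1, -0.9, 1.4]
width: 0.381
```

```bash
python3 go.py .361 -.2853 .16 -7.5; python3 - <<'E'
from h import *
f=viewer.grab_frame("scene");crop(f,190,200,60,60,5,"pics/s7.png")
E
```

```text
clock 9.65 pos [ 0.3612 -0.2851  0.0468] th -7.56 w 35.0 F [ 0.1 -0.9  1.4]
xyz [0.0004, -0.1132, -0.0007] yaw -0.1 rows 3
```

View pics/s7.png

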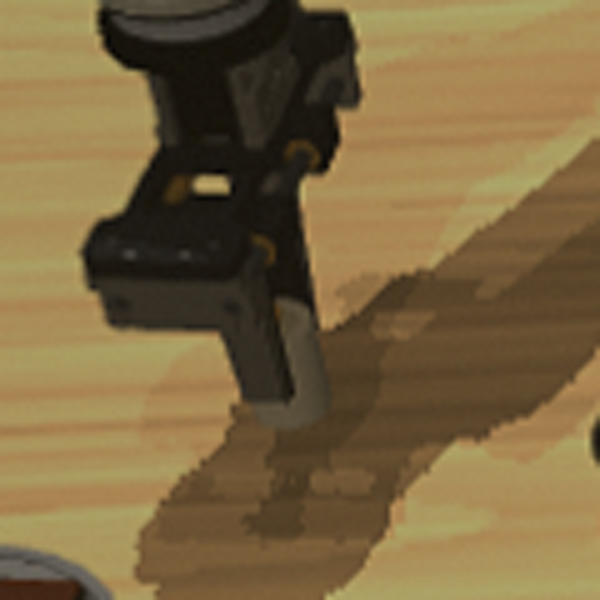

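```bash
python3 - <<'E'
from h import *
s=viewer.grab_frame("scene")
for y in(-.267,-.285,-.303): print((proj(s,[[.361,y,0],[.361,y,.05],[.379,y,0]])-[130,140])*5)
E
```

```text
[[334.26251054 400.73832673]
 [313.65703865 316.24301379]
 [329.47157277 426.05040145]]
[[295.09806423 402.76699664]
 [273.25068136 318.26011672]
 [289.83173081 428.12476203]]
[[255.85443893 404.79760332]
 [232.75895225 320.27743599]
 [250.1104203  430.20166287]]
```

Expected and observed edges agree within 1–2 mm. Lift and carry.

arm_command([
  [0,-0.02,0],
  [0,-0.05,0],
  [0,-0.08,0],
  [0,-0.105,0],
  [0,-0.12,0],
  [0,-0.12,0],
  [0,-0.12,0],
  [0,-0.12,0],
], claw=[0,0,0,0,0,0,0,0], yaw=[0,0,0,0,0,0,0,0])

```text
clock: 10.42
ee_pos: [0.36, -0.2841, 0.1658]
ee_rot: [-1.572, 0.101, -0.107]
force: [0.1, 1.0, -0.7]
width: 0.383
```

```bash
python3 go.py .545 -.3985 .165 -7.5
```

```text
clock 10.42 pos [ 0.36   -0.2841  0.1658] th -7.57 w 35.2 F [ 0.1  1.  -0.7]
xyz [0.1985, 0.0019, -0.089] yaw -0.1 rows 6
```

arm_command([
  [0.035,0,-0.016],
  [0.07,0,-0.032],
  [0.105,0,-0.047],
  [0.14,0,-0.063],
  [0.17,0,-0.076],
  [0.19,0,-0.085],
  [0.1985,0,-0.089],
  [0.1985,0,-0.089],
  [0.1985,0,-0.089],
  [0.1985,0,-0.089],
  [0.1985,0,-0.089],
  [0.1985,0,-0.089],
], claw=[0,0,0,0,0,0,0,0,0,0,0,0], yaw=[0,0,0,0,0,0,0,0,0,0,0,0])

```text
clock: 11.42
ee_pos: [0.5443, -0.3982, 0.1669]
ee_rot: [-1.572, 0.101, -0.106]
force: [0.4, -0.2, -0.8]
width: 0.381
```

```bash
python3 go.py .545 -.3985 .098 -7.5; python3 - <<'E'
from h import *
f=viewer.grab_frame("scene");crop(f,117,250,80,80,4,"pics/s8.png")
E
```

```text
clock 11.42 pos [ 0.5443 -0.3982  0.1669] th -7.57 w 35.1 F [ 0.4 -0.2 -0.8]
xyz [0.0005, 0.0689, 0.0001] yaw -0.1 rows 2
```

View pics/s8.png

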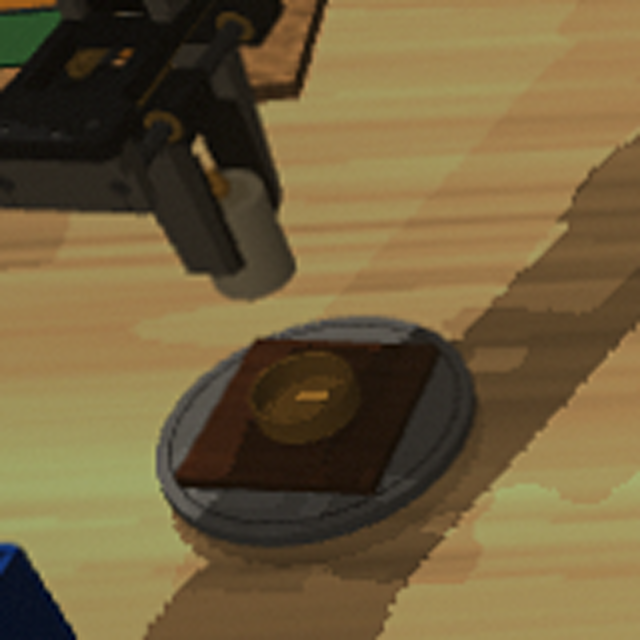

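```bash
python3 - <<'E'
from h import *
s=viewer.grab_frame("scene")
print((proj(s,[[.5443,-.3982,.12],[.5443,-.3802,.12],[.5443,-.4162,.12],[.5623,-.3982,.12]])-[37,170])*4)
# cup rim observed: left 247, right 361, front..back; mean centre (304,~390) at z .049 
print(plane(s,[(37+304/4,170+392/4)],.049)*1000)
E
```

```text
[[257.49070454 273.31632666]
 [297.19604593 271.21365543]
 [217.65378298 275.42486725]
 [246.86980941 299.79584219]]
[[ 552.59216826 -396.0248918    49.        ]]
```

```bash
python3 - <<'E'
from h import *
s=viewer.grab_frame("scene");t=viewer.grab_frame("top")
im=cv2.resize(s["image"][225:310,70:165,::-1],None,fx=8,fy=7,interpolation=cv2.INTER_CUBIC)
a=np.linspace(0,2*np.pi,90)
for z,r,c in((.049,.0245,(0,255,0)),(.033,.0245,(255,255,0))):
    P=np.c_[.545+r*np.cos(a),-.3985+r*np.sin(a),0*a+z]
    for p in proj(s,P): cv2.circle(im,(int((p[0]-70+.5)*8),int((p[1]-225+.5)*7)),1,c,-1)
cv2.imwrite("pics/ov.png",im)
crop(t,477,223,40,35,8,"pics/t9.png")
E
```

```text
(no output)
```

View pics/ov.png

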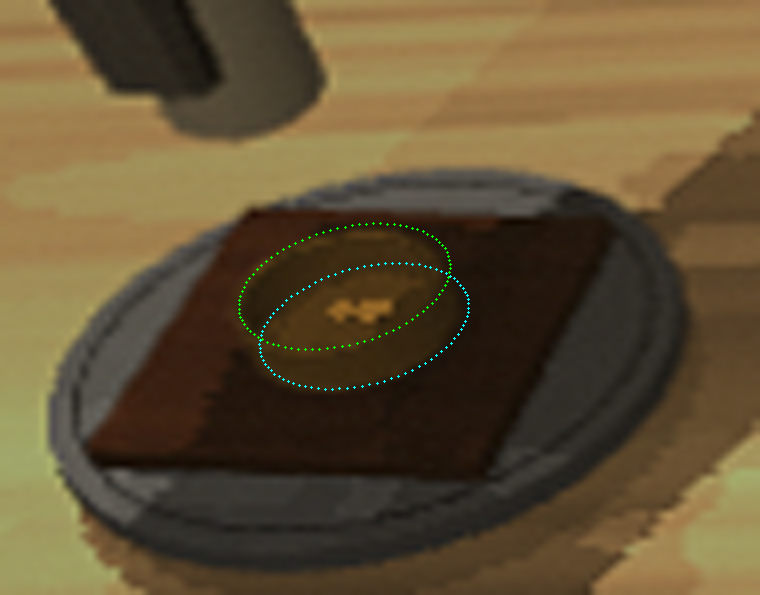

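View pics/t9.png

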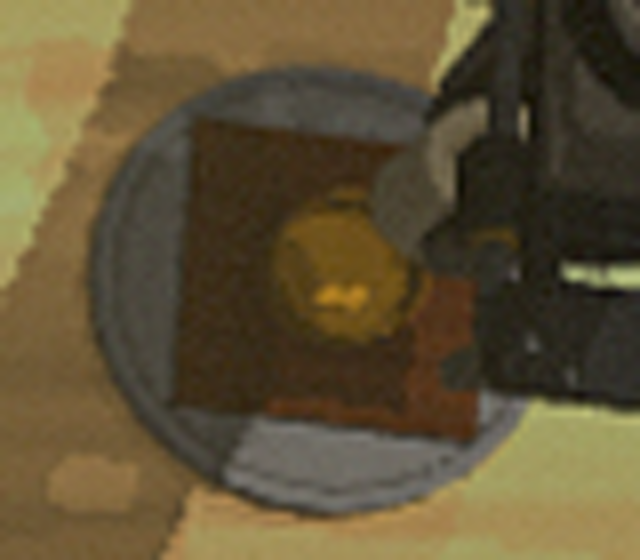

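The projected cup rim (green) lies on the seen rim. Lowering the candle with a 1 mm shift toward +y.

arm_command([
  [0.0005,0.025,0.001],
  [0.0005,0.045,0.001],
  [0.0005,0.055,0.001],
  [0.0005,0.064,0.001],
  [0.0005,0.071,0.001],
  [0.0005,0.078,0.001],
  [0.0005,0.083,0.001],
  [0.0005,0.086,0.001],
  [0.0005,0.086,0.001],
  [0.0005,0.086,0.001],
], claw=[0,0,0,0,0,0,0,0,0,0], yaw=[0,0,0,0,0,0,0,0,0,0])

```text
clock: 12.45
ee_pos: [0.546, -0.3981, 0.0815]
ee_rot: [-1.573, 0.101, -0.107]
force: [0.8, 0.2, -0.2]
width: 0.383
```

```bash
python3 go.py .545 -.3975 .08; python3 - <<'E'
from h import *
f=viewer.grab_frame("scene");crop(f,117,250,80,80,4,"pics/s10.png")
E
```

```text
clock 12.45 pos [ 0.546  -0.3981  0.0815] th -7.58 w 35.2 F [ 0.8  0.2 -0.2]
xyz [-0.001, 0.0015, 0.0005] yaw 0.0 rows 1
```

View pics/s10.png

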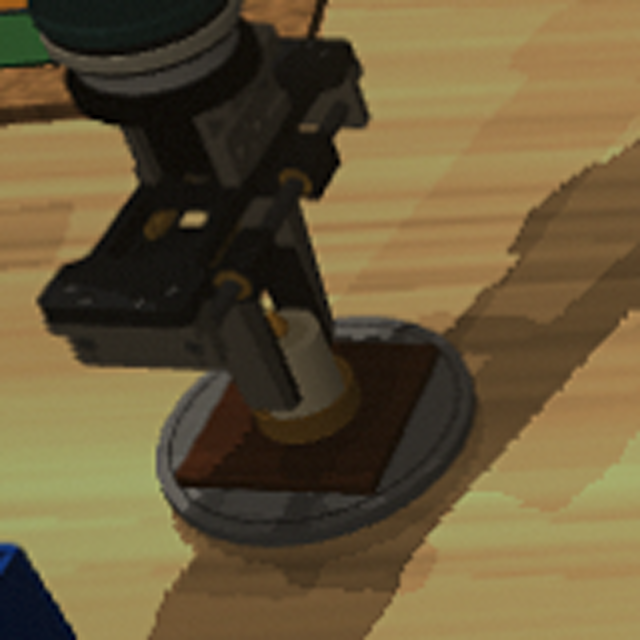

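The candle is inside the cup with even margins. Last 1.5 mm, release, rise clear.

arm_command([
  [0,0.0013,0],
  [0,0.0016,0],
  [0,0.0016,0],
  [0,0.0016,0],
  [0,0.0016,0],
  [0,0.0016,0],
  [0,0.0016,0],
  [0,-0.005,0],
  [0,-0.02,0],
  [0,-0.05,0],
  [0,-0.08,0],
  [0,-0.11,0],
  [0,-0.14,0],
  [0,-0.15,0],
  [0,-0.15,0],
], claw=[0,0,1,1,1,1,1,1,1,1,1,1,1,1,1], yaw=[0,0,0,0,0,0,0,0,0,0,0,0,0,0,0])

```text
clock: 13.75
ee_pos: [0.5472, -0.3983, 0.2368]
ee_rot: [-1.577, 0.095, -0.113]
force: [0.2, -0.5, -0.0]
width: 0.998
```

```bash
python3 go.py .539 .407 .23 31.5; python3 - <<'E'
from h import *
f=viewer.grab_frame("scene");crop(f,117,250,80,80,4,"pics/s11.png")
E
```

```text
clock 13.75 pos [ 0.5472 -0.3983  0.2368] th -7.58 w 91.8 F [ 0.2 -0.5 -0. ]
xyz [-0.1144, -0.0012, 0.7972] yaw -39.1 rows 20
```

View pics/s11.png

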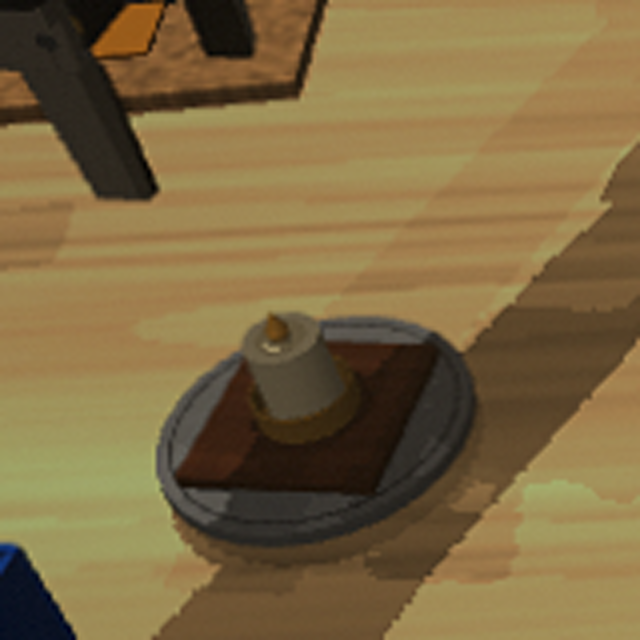

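Candle stands upright in the cup, free. On to the glass.

arm_command([
  [-0.114,0,0.797],
  [-0.114,0,0.797],
  [-0.114,0,0.797],
  [-0.114,0,0.797],
  [-0.114,0,0.797],
  [-0.114,0,0.797],
  [-0.114,0,0.797],
  [-0.114,0,0.797],
  [-0.114,0,0.797],
  [-0.114,0,0.797],
  [-0.114,0,0.797],
  [-0.114,0,0.797],
  [-0.114,0,0.797],
  [-0.114,0,0.797],
  [-0.114,0,0.797],
  [-0.114,0,0.797],
  [-0.114,0,0.797],
  [-0.114,0,0.797],
  [-0.114,0,0.797],
  [-0.114,0,0.797],
], claw=[1,1,1,1,1,1,1,1,1,1,1,1,1,1,1,1,1,1,1,1], yaw=[-39,-39,-39,-39,-39,-39,-39,-39,-39,-39,-39,-39,-39,-39,-39,-39,-39,-39,-39,-39])

```text
clock: 15.47
ee_pos: [0.5342, 0.4138, 0.2254]
ee_rot: [-1.532, -0.436, 0.435]
force: [-0.5, -0.7, -0.4]
width: 1.0
```

```bash
python3 go.py .5387 .407 .2 31.5
```

```text
clock 15.47 pos [0.5342 0.4138 0.2254] th 31.84 w 92.0 F [-0.5 -0.7 -0.4]
xyz [0.0002, 0.0255, -0.008] yaw 0.3 rows 1
```

arm_command([
  [0.0002,0.0255,-0.008],
  [0.0002,0.0255,-0.008],
  [0.0002,0.0255,-0.008],
  [0.0002,0.0255,-0.008],
  [0.0002,0.0255,-0.008],
], claw=[1,1,1,1,1], yaw=[0,0,0,0,0])

```text
clock: 15.88
ee_pos: [0.5394, 0.4061, 0.2007]
ee_rot: [-1.532, -0.436, 0.433]
force: [-0.5, 0.7, 0.5]
width: 1.003
```

```bash
python3 go.py .5387 .407 .085 31.5; python3 - <<'E'
from h import *
f=viewer.grab_frame("scene");t=viewer.grab_frame("top")
a=cv2.resize(f["image"][150:290,440:580,::-1],(400,400),interpolation=cv2.INTER_CUBIC)
b=cv2.resize(t["image"][160:280,110:230,::-1],(400,400),interpolation=cv2.INTER_CUBIC)
cv2.imwrite("pics/s12.png",np.hstack([a,b]))
E
```

```text
clock 15.88 pos [0.5394 0.4061 0.2007] th 31.74 w 92.3 F [-0.5  0.7  0.5]
xyz [-0.0001, 0.1157, 0.0018] yaw 0.2 rows 3
```

View pics/s12.png

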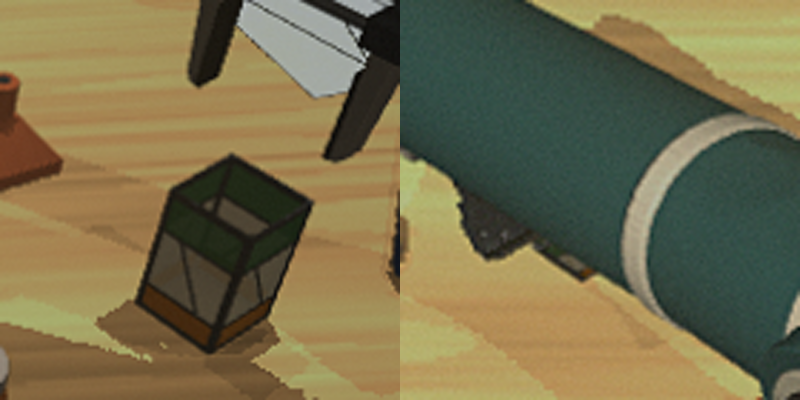

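Jaws straddle the line of the glass's faces from above. Step down to just above the rim and look again.

arm_command([
  [0,0.03,0.001],
  [0,0.055,0.002],
  [0,0.062,0.002],
  [0,0.062,0.002],
  [0,0.062,0.002],
], claw=[1,1,1,1,1], yaw=[0,0,0,0,0])

```text
clock: 16.4
ee_pos: [0.539, 0.408, 0.1401]
ee_rot: [-1.532, -0.437, 0.432]
force: [-0.3, 0.5, 0.2]
width: 0.998
```

```bash
python3 go.py .5387 .407 .085 31.5; python3 - <<'E'
from h import *
f=viewer.grab_frame("scene");t=viewer.grab_frame("top")
crop(f,515,220,60,60,5,"pics/s13.png")
E
```

```text
clock 16.4 pos [0.539  0.408  0.1401] th 31.74 w 91.8 F [-0.3  0.5  0.2]
xyz [-0.0009, 0.0551, -0.0004] yaw 0.2 rows 2
```

View pics/s13.png

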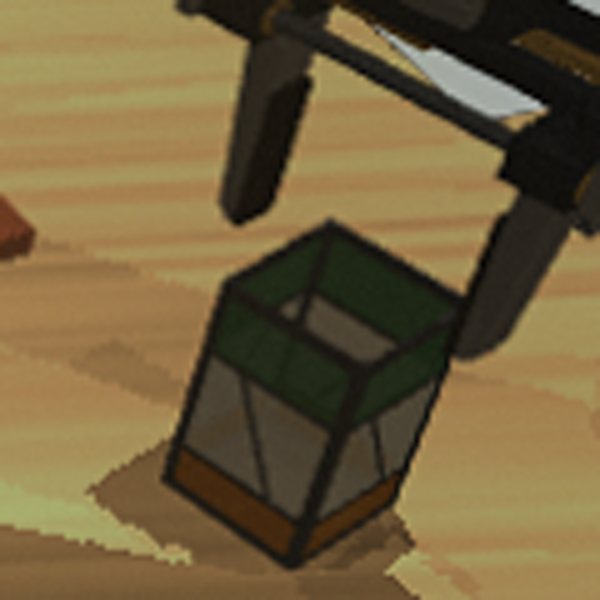

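```bash
python3 - <<'E'
from h import *
s=viewer.grab_frame("scene");o=env.get_obs();M=R.from_rotvec(o["ee_rot"]).as_matrix()
def q(p): return ((proj(s,p)-[455,160]+.5)*5).round(0)
for sx in(-1,1):
  for z in(-.01,.01): print(sx,z,q(o["ee_pos"]+M@[sx*.046,.022,z]),q(o["ee_pos"]+M@[sx*.064,.022,z]))
c=np.array([.5387,.407,.11]);a=np.radians(31.5);u=np.array([np.cos(a),np.sin(a),0]);v=np.array([-u[1],u[0],0])
print([q(c+.033*(i*u+j*v)).tolist() for i,j in((-1,-1),(1,-1),(1,1),(-1,1))])
E
```

```text
-1 -0.01 [[246. 224.]] [[209. 201.]]
-1 0.01 [[279. 205.]] [[242. 183.]]
1 -0.01 [[450. 347.]] [[493. 373.]]
1 0.01 [[483. 326.]] [[526. 352.]]
[[[224.0, 279.0]], [[367.0, 370.0]], [[479.0, 303.0]], [[334.0, 217.0]]]
```

Seen rim corners versus predicted differ by about 3 mm along the pads; shift the target to (0.5403, 0.4052) and descend.

```bash
python3 go.py .5403 .4052 .085 31.5
```

```text
clock 16.55 pos [0.5393 0.4086 0.1411] th 31.75 w 91.6 F [-0.1  0.2 -0.1]
xyz [-0.0012, 0.0561, -0.0031] yaw 0.3 rows 2
```

arm_command([
  [-0.001,0,-0.003],
  [-0.001,0,-0.003],
  [-0.001,0.02,-0.003],
  [-0.001,0.04,-0.003],
  [-0.001,0.056,-0.003],
  [-0.001,0.056,-0.003],
  [-0.001,0.056,-0.003],
  [-0.001,0.056,-0.003],
  [-0.001,0.056,-0.003],
  [-0.001,0.056,-0.003],
  [-0.001,0.056,-0.003],
  [-0.001,0.056,-0.003],
  [-0.001,0.056,-0.003],
  [-0.001,0.056,-0.003],
  [-0.001,0.056,-0.003],
  [-0.001,0.056,-0.003],
], claw=[1,1,1,1,1,1,1,0,0,0,0,0,0,0,0,0], yaw=[0,0,0,0,0,0,0,0,0,0,0,0,0,0,0,0])

```text
clock: 17.88
ee_pos: [0.5402, 0.4054, 0.0859]
ee_rot: [-1.531, -0.439, 0.43]
force: [-2.1, -1.9, 6.1]
width: 0.717
```

```bash
python3 go.py .5403 .4052 .25 31.5; python3 - <<'E'
from h import *
f=viewer.grab_frame("scene")
crop(f,515,220,60,60,5,"pics/s14.png")
E
```

```text
clock 17.88 pos [0.5402 0.4054 0.0859] th 31.75 w 65.9 F [-2.1 -1.9  6.1]
xyz [0.0005, -0.1641, -0.0011] yaw 0.3 rows 4
```

View pics/s14.png

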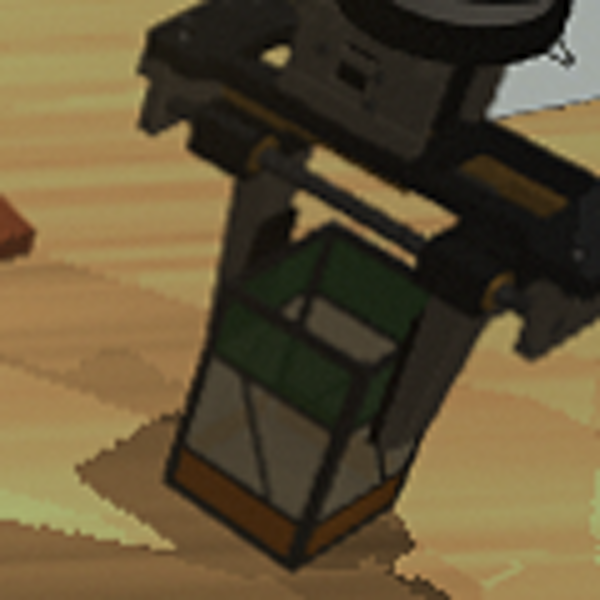

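Gripped square at 65.9 mm. Lifting.

arm_command([
  [0,-0.02,0],
  [0,-0.045,0],
  [0,-0.07,0],
  [0,-0.095,0],
  [0,-0.12,0],
  [0,-0.145,0],
  [0,-0.165,0],
  [0,-0.165,0],
  [0,-0.165,0],
  [0,-0.165,0],
], claw=[0,0,0,0,0,0,0,0,0,0], yaw=[0,0,0,0,0,0,0,0,0,0])

```text
clock: 18.77
ee_pos: [0.5388, 0.405, 0.2488]
ee_rot: [-1.533, -0.437, 0.432]
force: [0.5, -0.3, -3.5]
width: 0.717
```

```bash
python3 go.py .545 -.3985 .25 -7.5; python3 - <<'E'
from h import *
f=viewer.grab_frame("scene")
crop(f,520,160,70,70,4,"pics/s15.png")
E
```

```text
clock 18.77 pos [0.5388 0.405  0.2488] th 31.75 w 66.0 F [ 0.5 -0.3 -3.5]
xyz [-0.4175, 0.0026, -0.6865] yaw 39.3 rows 20
```

View pics/s15.png

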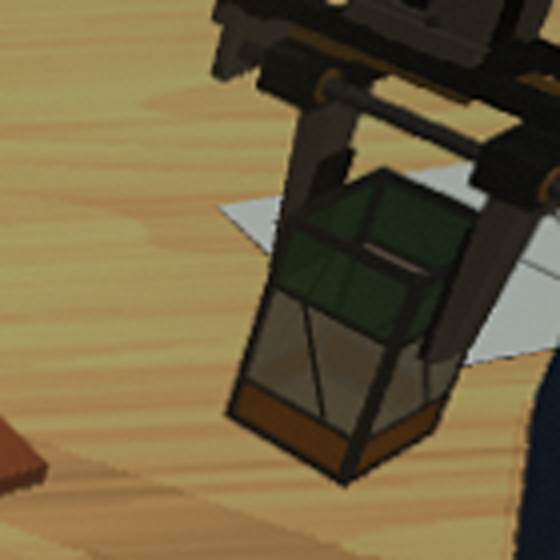

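The glass hangs level, bottom at about 163 mm. Carrying to the turntable.

arm_command([
  [-0.008,0,-0.014],
  [-0.025,0,-0.041],
  [-0.042,0,-0.069],
  [-0.063,0,-0.103],
  [-0.084,0,-0.137],
  [-0.104,0,-0.172],
  [-0.125,0,-0.206],
  [-0.146,0,-0.24],
  [-0.167,0,-0.275],
  [-0.188,0,-0.309],
  [-0.209,0,-0.343],
  [-0.23,0,-0.378],
  [-0.25,0,-0.412],
  [-0.271,0,-0.446],
  [-0.292,0,-0.48],
  [-0.313,0,-0.515],
  [-0.334,0,-0.549],
  [-0.355,0,-0.583],
  [-0.375,0,-0.618],
  [-0.388,0,-0.638],
], claw=[0,0,0,0,0,0,0,0,0,0,0,0,0,0,0,0,0,0,0,0], yaw=[0,1,3,5,7,9,11,13,15,17,19,21,23,25,27,29,31,33,36,39])

```text
clock: 20.48
ee_pos: [0.5424, -0.3473, 0.2498]
ee_rot: [-1.574, 0.105, -0.106]
force: [0.3, -0.7, -2.6]
width: 0.72
```

```bash
python3 go.py .545 -.3985 .25 -7.5
```

```text
clock 20.48 pos [ 0.5424 -0.3473  0.2498] th -7.67 w 66.2 F [ 0.3 -0.7 -2.6]
xyz [0.0094, 0.0001, -0.0504] yaw -0.2 rows 2
```

arm_command([
  [0.004,0,-0.02],
  [0.008,0,-0.042],
  [0.0094,0,-0.0504],
  [0.0094,0,-0.0504],
  [0.0094,0,-0.0504],
  [0.0094,0,-0.0504],
  [0.0094,0,-0.0504],
], claw=[0,0,0,0,0,0,0], yaw=[0,0,0,0,0,0,0])

```text
clock: 21.07
ee_pos: [0.5456, -0.3962, 0.2501]
ee_rot: [-1.573, 0.102, -0.104]
force: [-0.1, -0.2, -3.0]
width: 0.716
```

```bash
python3 go.py .545 -.3985 .12 -7.5; python3 - <<'E'
from h import *
s=viewer.grab_frame("scene");t=viewer.grab_frame("top")
crop(s,100,220,80,90,4,"pics/s16.png")
crop(t,480,230,60,50,6,"pics/t16.png")
o=env.get_obs();M=R.from_rotvec(o["ee_rot"]).as_matrix()
q=lambda p:((proj(s,p)-[20,130]+.5)*4).round(0)
for z in(.0859,-.0241):
  print([q(o["ee_pos"]+M@[i*.033,z,j*.033]).tolist()[0] for i,j in((-1,-1),(1,-1),(1,1),(-1,1))])
E
```

```text
clock 21.07 pos [ 0.5456 -0.3962  0.2501] th -7.51 w 65.9 F [-0.1 -0.2 -3. ]
xyz [-0.0004, 0.1302, -0.0017] yaw -0.0 rows 4
[[256.0, 315.0], [191.0, 410.0], [340.0, 416.0], [397.0, 320.0]]
[[167.0, 112.0], [90.0, 204.0], [254.0, 210.0], [321.0, 118.0]]
```

View pics/s16.png

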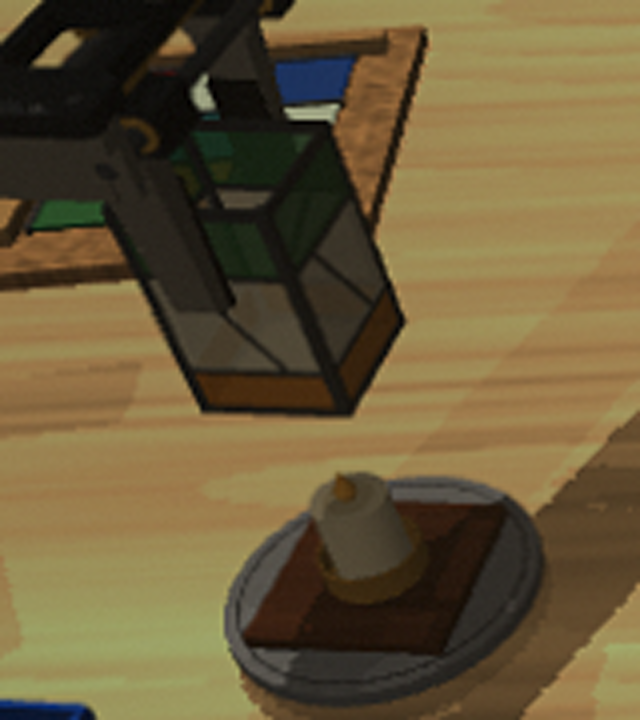

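View pics/t16.png

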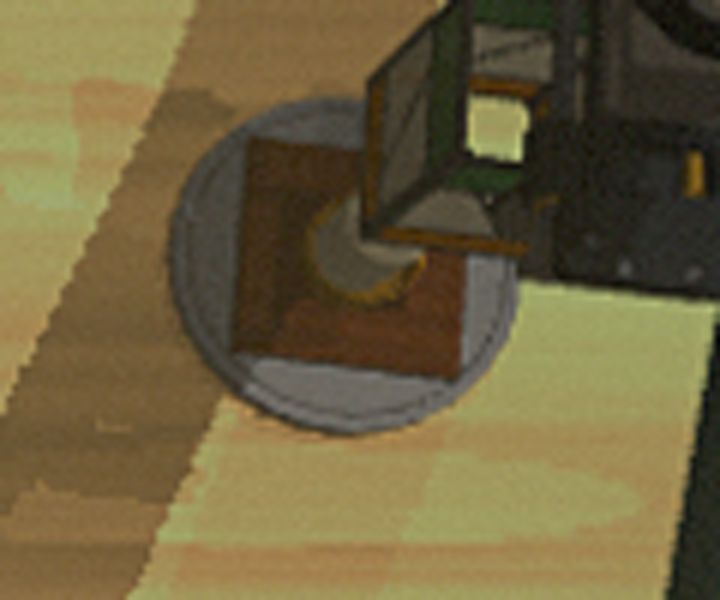

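```bash
python3 - <<'E'
from h import *
t=viewer.grab_frame("top");s=viewer.grab_frame("scene")
o=env.get_obs();M=R.from_rotvec(o["ee_rot"]).as_matrix()
z=o["ee_pos"][2]-.0859
P=plane(t,[(420+(x+.5)/6-.5,180+(y+.5)/6-.5) for x,y in((368,85),(363,237),(527,252))],z)*1000
Q=plane(s,[(20+(x+.5)/4-.5,130+(y+.5)/4-.5) for x,y in((405,320),(352,415),(203,412))],z)*1000
for p in(P,Q): print(p.round(1).tolist(),(p[0]+p[2])/2)
print(o["ee_pos"])
E
```

```text
[[578.2, -363.7, 164.6], [517.1, -357.8, 164.6], [511.2, -419.8, 164.6]] [ 544.72703806 -391.76789114  164.58176453]
[[517.9, -356.2, 164.6], [583.0, -363.5, 164.6], [575.8, -428.6, 164.6]] [ 546.84732814 -392.40942214  164.58176453]
[ 0.54526566 -0.39767621  0.25048176]
```

Both views put the glass 5.5 mm to +y of the TCP; correcting so the glass centre is over the cup.

```bash
python3 go.py .5445 -.4033 .205 -7.5
```

```text
clock 21.27 pos [ 0.5453 -0.3977  0.2505] th -7.6 w 66.2 F [ 0.1  0.2 -3. ]
xyz [-0.0001, 0.0455, -0.0054] yaw -0.1 rows 2
```

arm_command([
  [0,0,-0.0055],
  [0,0.015,-0.0055],
  [0,0.03,-0.0055],
  [0,0.045,-0.0055],
  [0,0.045,-0.0055],
  [0,0.045,-0.0055],
  [0,0.045,-0.0055],
], claw=[0,0,0,0,0,0,0], yaw=[0,0,0,0,0,0,0])

```text
clock: 21.85
ee_pos: [0.545, -0.4038, 0.2065]
ee_rot: [-1.575, 0.103, -0.106]
force: [0.3, -0.7, -1.6]
width: 0.718
```

```bash
python3 go.py .5445 -.4033 .12 -7.5; python3 - <<'E'
from h import *
s=viewer.grab_frame("scene");t=viewer.grab_frame("top")
a=cv2.resize(s["image"][180:310,50:180,::-1],(400,400),interpolation=cv2.INTER_CUBIC)
b=cv2.resize(t["image"][180:270,435:525,::-1],(400,400),interpolation=cv2.INTER_CUBIC)
cv2.imwrite("pics/s17.png",np.hstack([a,b]))
E
```

```text
clock 21.85 pos [ 0.545  -0.4038  0.2065] th -7.61 w 66.0 F [ 0.3 -0.7 -1.6]
xyz [-0.0008, 0.0865, 0.001] yaw -0.1 rows 3
```

View pics/s17.png

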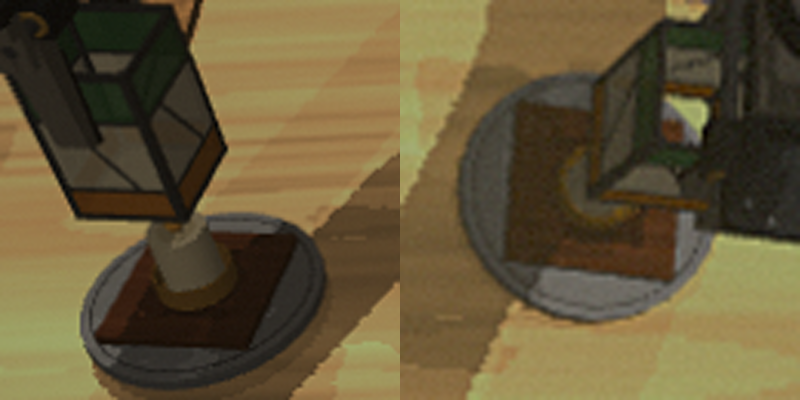

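Glass bottom is about 20 mm above the candle tip. Lower partway, around the candle, above the cup rim.

arm_command([
  [-0.0005,0.01,0.0005],
  [-0.0005,0.02,0.0005],
  [-0.0005,0.03,0.0005],
  [-0.0005,0.04,0.0005],
  [-0.0005,0.05,0.0005],
  [-0.0005,0.06,0.0005],
  [-0.0005,0.063,0.0005],
  [-0.0005,0.063,0.0005],
  [-0.0005,0.063,0.0005],
], claw=[0,0,0,0,0,0,0,0,0], yaw=[0,0,0,0,0,0,0,0,0])

```text
clock: 22.7
ee_pos: [0.5451, -0.4037, 0.1438]
ee_rot: [-1.575, 0.102, -0.107]
force: [0.2, 0.1, -3.5]
width: 0.717
```

```bash
python3 go.py .5445 -.4033 .12 -7.5; python3 - <<'E'
from h import *
s=viewer.grab_frame("scene");t=viewer.grab_frame("top")
a=cv2.resize(s["image"][210:310,60:160,::-1],(400,400),interpolation=cv2.INTER_CUBIC)
b=cv2.resize(t["image"][180:270,435:525,::-1],(400,400),interpolation=cv2.INTER_CUBIC)
cv2.imwrite("pics/s18.png",np.hstack([a,b]))
E
```

```text
clock 22.7 pos [ 0.5451 -0.4037  0.1438] th -7.61 w 65.9 F [ 0.2  0.1 -3.5]
xyz [-0.0007, 0.0238, 0.0005] yaw -0.1 rows 1
```

View pics/s18.png

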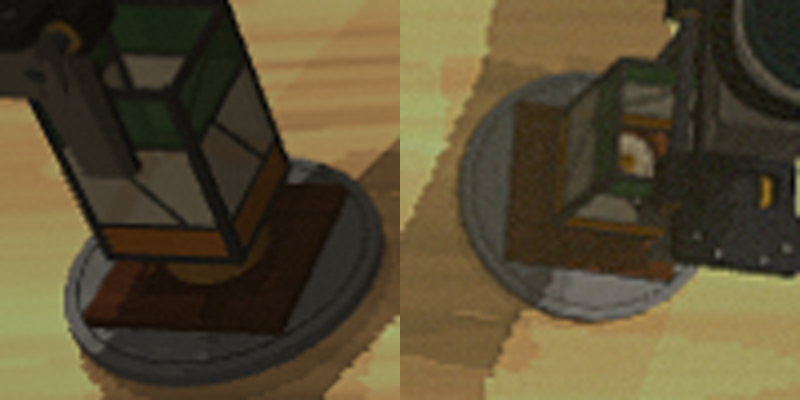

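Candle top is seen inside the glass; no contact force change. Continue to 2 mm above the plate.

arm_command([
  [0,0.005,0],
  [0,0.01,0],
  [0,0.014,0],
  [0,0.018,0],
  [0,0.021,0],
  [0,0.023,0],
  [0,0.0235,0],
  [0,0.0235,0],
], claw=[0,0,0,0,0,0,0,0], yaw=[0,0,0,0,0,0,0,0])

```text
clock: 23.47
ee_pos: [0.5455, -0.4041, 0.1209]
ee_rot: [-1.576, 0.101, -0.107]
force: [0.1, -0.5, -3.7]
width: 0.719
```

```bash
python3 go.py .5445 -.4033 .1188 -7.5; python3 - <<'E'
from h import *
s=viewer.grab_frame("scene");t=viewer.grab_frame("top")
a=cv2.resize(s["image"][210:310,60:160,::-1],(400,400),interpolation=cv2.INTER_CUBIC)
b=cv2.resize(t["image"][180:270,435:525,::-1],(400,400),interpolation=cv2.INTER_CUBIC)
cv2.imwrite("pics/s19.png",np.hstack([a,b]))
E
```

```text
clock 23.47 pos [ 0.5455 -0.4041  0.1209] th -7.6 w 66.1 F [ 0.1 -0.5 -3.7]
xyz [-0.0011, 0.0021, 0.0007] yaw -0.1 rows 1
```

View pics/s19.png

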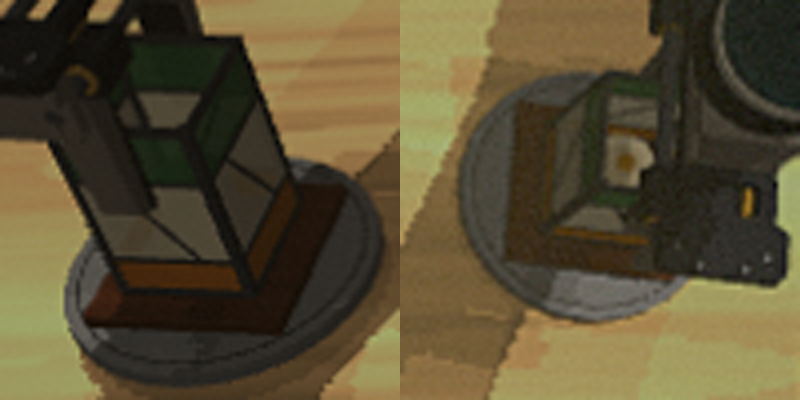

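Glass is over the cup and nearly down, force unchanged (only its weight). Seat, release, rise.

arm_command([
  [0,0.001,0],
  [0,0.002,0],
  [0,0.0023,0],
  [0,0.002,0],
  [0,0.002,0],
  [0,0.002,0],
  [0,0.002,0],
  [0,0.002,0],
  [0,-0.005,0],
  [0,-0.02,0],
  [0,-0.05,0],
  [0,-0.08,0],
  [0,-0.11,0],
  [0,-0.14,0],
  [0,-0.15,0],
  [0,-0.15,0],
], claw=[0,0,0,1,1,1,1,1,1,1,1,1,1,1,1,1], yaw=[0,0,0,0,0,0,0,0,0,0,0,0,0,0,0,0])

```text
clock: 24.9
ee_pos: [0.5465, -0.4037, 0.2754]
ee_rot: [-1.58, 0.096, -0.112]
force: [-0.2, -0.1, -0.6]
width: 0.998
```

```bash
python3 go.py .3455 .299 .27 18.9; python3 - <<'E'
from h import *
s=viewer.grab_frame("scene");t=viewer.grab_frame("top")
a=cv2.resize(s["image"][210:310,60:160,::-1],(400,400),interpolation=cv2.INTER_CUBIC)
b=cv2.resize(t["image"][180:270,435:525,::-1],(400,400),interpolation=cv2.INTER_CUBIC)
cv2.imwrite("pics/s20.png",np.hstack([a,b]))
E
```

```text
clock 24.9 pos [ 0.5465 -0.4037  0.2754] th -7.6 w 91.9 F [-0.2 -0.1 -0.6]
xyz [-0.2923, -0.0051, 0.6699] yaw -26.5 rows 18
```

View pics/s20.png

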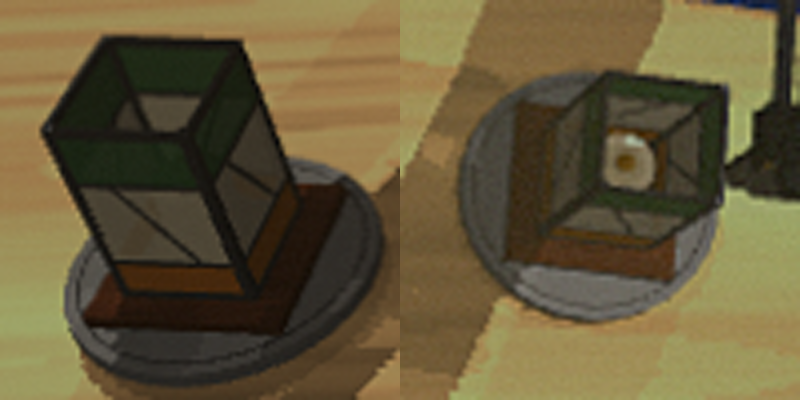

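Glass stands square on the base. Measuring its top rim from both views (scene corners (107,37),(242,40),(187,135),(45,132); top (207,72),(325,88),(322,205),(200,195)).

```bash
python3 - <<'E'
from h import *
s=viewer.grab_frame("scene");t=viewer.grab_frame("top")
crop(t,490,215,25,25,12,"pics/t21.png")
P=plane(s,[(60+(x+.5)/4-.5,210+(y+.5)/4-.5) for x,y in((107,37),(242,40),(187,135),(45,132))],.143)*1000
print(P.round(1).tolist(),P.mean(0),cv2.minAreaRect(P[:,:2].astype(np.float32)))
k=400/90
P=plane(t,[(435+(x+.5)/k-.5,180+(y+.5)/k-.5) for x,y in((207,72),(325,88),(322,205),(200,195))],.143)*1000
print(P.round(1).tolist(),P.mean(0),cv2.minAreaRect(P[:,:2].astype(np.float32)))
E
```

```text
[[513.1, -426.5, 143.0], [520.4, -363.2, 143.0], [584.8, -371.8, 143.0], [577.8, -434.8, 143.0]] [ 549.02581159 -399.05444516  143.        ] ((549.0816650390625, -398.9630126953125), (63.7623405456543, 65.97663879394531), 82.74071502685547)
[[580.0, -371.5, 143.0], [571.0, -433.4, 143.0], [506.7, -426.8, 143.0], [512.1, -363.3, 143.0]] [ 542.47069752 -398.75408882  143.        ] ((542.255615234375, -399.0296325683594), (63.67866897583008, 68.36215209960938), 83.13443756103516)
```

View pics/t21.png

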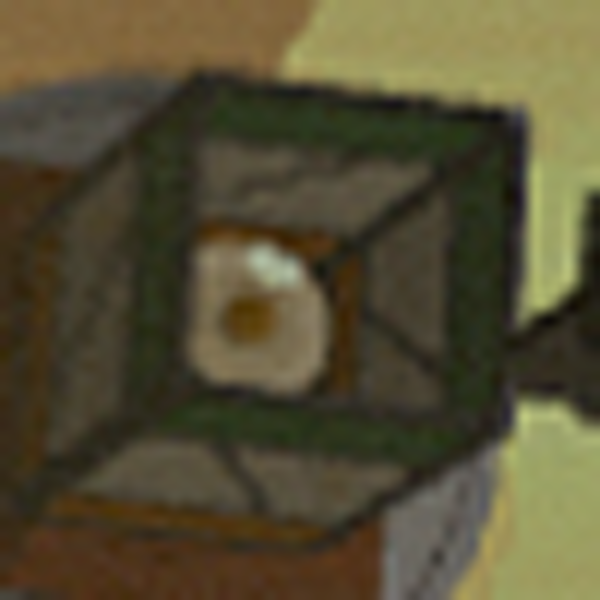

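Glass centre ≈ (0.5455, −0.399), angle −7.3°. Going for the big roof via a waypoint that keeps reach above 0.4 m.

arm_command([
  [-0.01,0,0.038],
  [-0.02,0,0.077],
  [-0.03,0,0.116],
  [-0.04,0,0.155],
  [-0.05,0,0.194],
  [-0.06,0,0.232],
  [-0.07,0,0.271],
  [-0.08,0,0.31],
  [-0.09,0,0.349],
  [-0.1,0,0.388],
  [-0.11,0,0.426],
  [-0.12,0,0.465],
  [-0.13,0,0.503],
  [-0.139,0,0.54],
  [-0.17,0,0.566],
  [-0.2,0,0.592],
  [-0.23,0,0.618],
  [-0.26,0,0.643],
  [-0.292,0,0.67],
  [-0.292,0,0.67],
], claw=[1,1,1,1,1,1,1,1,1,1,1,1,1,1,1,1,1,1,1,1], yaw=[-1,-2,-4,-6,-8,-10,-12,-14,-16,-18,-20,-22,-24,-26,-26.5,-26.5,-26.5,-26.5,-26.5,-26.5])

```text
clock: 26.77
ee_pos: [0.3369, 0.3053, 0.2638]
ee_rot: [-1.558, -0.266, 0.27]
force: [0.5, 0.8, 1.1]
width: 1.002
```

```bash
python3 go.py .347 .2985 .13 18.9
```

```text
clock 26.77 pos [0.3369 0.3053 0.2638] th 19.56 w 92.2 F [0.5 0.8 1.1]
xyz [0.0078, 0.1338, -0.0094] yaw 0.7 rows 4
```

arm_command([
  [0.008,0.01,-0.0094],
  [0.008,0.04,-0.0094],
  [0.008,0.08,-0.0094],
  [0.008,0.11,-0.0094],
  [0.008,0.13,-0.0094],
  [0.008,0.134,-0.0094],
  [0.008,0.134,-0.0094],
  [0.008,0.134,-0.0094],
  [0.008,0.134,-0.0094],
], claw=[1,1,1,1,1,1,1,1,1], yaw=[0.5,0.5,0.5,0.5,0.5,0.5,0.5,0.5,0.5])

```text
clock: 27.52
ee_pos: [0.3483, 0.2988, 0.1307]
ee_rot: [-1.558, -0.259, 0.262]
force: [-0.4, 0.4, 0.4]
width: 1.0
```

```bash
python3 go.py .347 .2985 .073 18.9;python3 - <<'E'
from h import *
s=viewer.grab_frame("scene")
crop(s,437,180,50,50,6,"pics/s22.png")
o=env.get_obs();M=R.from_rotvec(o["ee_rot"]).as_matrix()
q=lambda p:((proj(s,p)-[387,130]+.5)*6).round(0)
for sx in(-1,1):
  for z in(-.01,.01): print(sx,z,q(o["ee_pos"]+M@[sx*.046,.022,z]))
print(q([.347,.2985,.077]))
E
```

```text
clock 27.52 pos [0.3483 0.2988 0.1307] th 19.01 w 92.0 F [-0.4  0.4  0.4]
xyz [-0.0012, 0.0577, 0.0003] yaw 0.1 rows 2
-1 -0.01 [[253. 161.]]
-1 0.01 [[298. 150.]]
1 -0.01 [[392. 290.]]
1 0.01 [[439. 277.]]
[[328. 286.]]
```

View pics/s22.png

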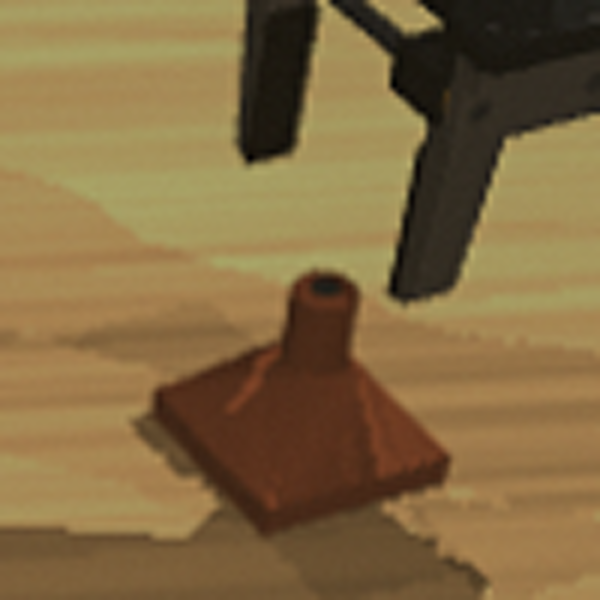

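Chimney top seen at (325,287), predicted (328,286): agreed. Descend and grip.

arm_command([
  [-0.001,0.02,-0.0007],
  [-0.001,0.04,-0.0007],
  [-0.001,0.053,-0.0007],
  [-0.001,0.057,-0.0007],
  [-0.001,0.0577,-0.0007],
  [-0.001,0.0577,-0.0007],
  [-0.001,0.0577,-0.0007],
  [-0.001,0.0577,-0.0007],
  [-0.001,0.0577,-0.0007],
  [-0.001,0.0577,-0.0007],
  [-0.001,0.0577,-0.0007],
  [-0.001,0.0577,-0.0007],
  [-0.001,0.0577,-0.0007],
  [-0.001,0.0577,-0.0007],
  [-0.001,0.0577,-0.0007],
  [-0.001,0.0577,-0.0007],
  [-0.001,0.0577,-0.0007],
  [-0.001,0.0577,-0.0007],
], claw=[1,1,1,1,1,1,0,0,0,0,0,0,0,0,0,0,0,0], yaw=[0,0,0,0,0,0,0,0,0,0,0,0,0,0,0,0,0,0])

```text
clock: 29.07
ee_pos: [0.3473, 0.2976, 0.0731]
ee_rot: [-1.559, -0.26, 0.262]
force: [-0.5, -0.3, -0.1]
width: 0.275
```

```bash
python3 go.py .347 .2985 .25 18.9;python3 - <<'E'
from h import *
s=viewer.grab_frame("scene")
crop(s,437,180,50,50,6,"pics/s23.png")
E
```

```text
clock 29.07 pos [0.3473 0.2976 0.0731] th 19.02 w 25.3 F [-0.5 -0.3 -0.1]
xyz [-0.0003, -0.1769, 0.0004] yaw 0.1 rows 5
```

View pics/s23.png

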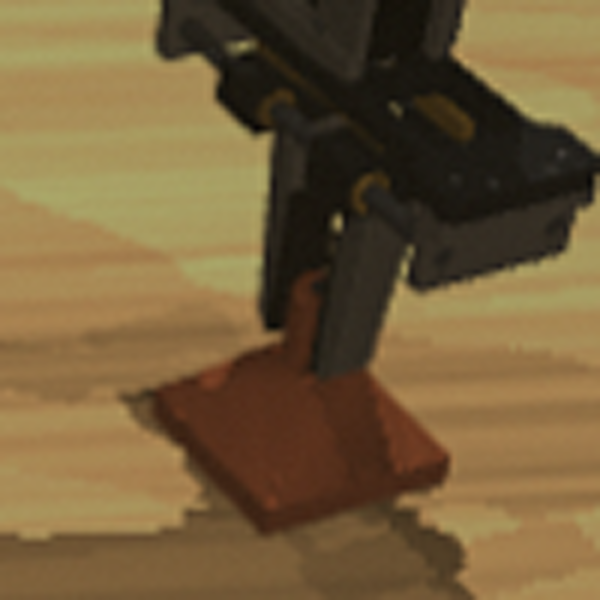

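Chimney gripped (25.3 mm, expected 26). Lift.

arm_command([
  [0,-0.02,0],
  [0,-0.05,0],
  [0,-0.08,0],
  [0,-0.11,0],
  [0,-0.14,0],
  [0,-0.165,0],
  [0,-0.185,0],
  [0,-0.185,0],
  [0,-0.185,0],
  [0,-0.185,0],
], claw=[0,0,0,0,0,0,0,0,0,0], yaw=[0,0,0,0,0,0,0,0,0,0])

```text
clock: 29.95
ee_pos: [0.3469, 0.2974, 0.2568]
ee_rot: [-1.56, -0.258, 0.263]
force: [0.6, -0.0, -1.8]
width: 0.278
```

```bash
python3 go.py .48 .15 .258 8;python3 go.py .5455 -.399 .258 -7.3;python3 - <<'E'
from h import *
s=viewer.grab_frame("scene")
crop(s,437,130,60,60,5,"pics/s24.png")
E
```

```text
clock 29.95 pos [0.3469 0.2974 0.2568] th 19.01 w 25.6 F [ 0.6 -0.  -1.8]
xyz [0.0778, -0.0007, -0.1827] yaw 11.0 rows 5
clock 29.95 pos [0.3469 0.2974 0.2568] th 19.01 w 25.6 F [ 0.6 -0.  -1.8]
xyz [-0.0391, 0.0019, -0.7231] yaw 26.3 rows 18
```

View pics/s24.png

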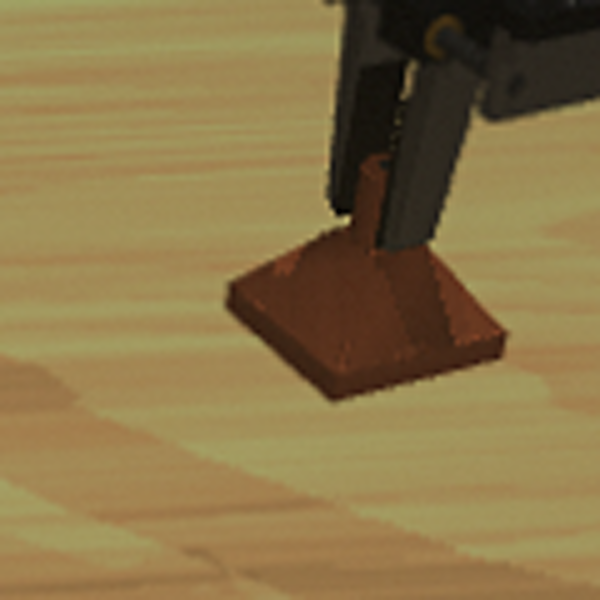

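Roof hangs level. Carry to just short of the lantern.

arm_command([
  [0.008,0,-0.018],
  [0.023,0,-0.053],
  [0.038,0,-0.088],
  [0.052,0,-0.123],
  [0.065,0,-0.155],
  [0.072,0,-0.19],
  [0.068,0,-0.225],
  [0.06,0,-0.26],
  [0.052,0,-0.295],
  [0.044,0,-0.33],
  [0.036,0,-0.365],
  [0.028,0,-0.4],
  [0.02,0,-0.435],
  [0.012,0,-0.47],
  [0.004,0,-0.505],
  [-0.004,0,-0.54],
  [-0.012,0,-0.575],
  [-0.02,0,-0.61],
  [-0.028,0,-0.645],
  [-0.034,0,-0.67],
], claw=[0,0,0,0,0,0,0,0,0,0,0,0,0,0,0,0,0,0,0,0], yaw=[0,1,2,3,5,7,9,11,13,15,17,19,21,23,24,25,26,26.3,26.3,26.3])

```text
clock: 31.67
ee_pos: [0.5317, -0.3504, 0.2565]
ee_rot: [-1.573, 0.107, -0.097]
force: [0.3, -0.1, -2.0]
width: 0.272
```

```bash
python3 go.py .5455 -.399 .258 -7.3
```

```text
clock 31.67 pos [ 0.5317 -0.3504  0.2565] th -7.42 w 25.1 F [ 0.3 -0.1 -2. ]
xyz [0.02, -0.0014, -0.0464] yaw -0.1 rows 2
```

arm_command([
  [0.008,0,-0.018],
  [0.016,0,-0.037],
  [0.02,0,-0.0464],
  [0.02,0,-0.0464],
  [0.02,0,-0.0464],
  [0.02,0,-0.0464],
  [0.02,0,-0.0464],
], claw=[0,0,0,0,0,0,0], yaw=[0,0,0,0,0,0,0])

```text
clock: 32.25
ee_pos: [0.5459, -0.3971, 0.2567]
ee_rot: [-1.573, 0.105, -0.095]
force: [-0.8, 0.6, -1.7]
width: 0.277
```

```bash
python3 go.py .5455 -.399 .225 -7.3;python3 - <<'E'
from h import *
s=viewer.grab_frame("scene");t=viewer.grab_frame("top")
crop(s,100,215,75,75,4,"pics/s25.png")
crop(t,490,220,45,45,7,"pics/t25.png")
o=env.get_obs();M=R.from_rotvec(o["ee_rot"]).as_matrix()
for c,f in(((25,140,4),s),((445,175,7),t)):
  q=lambda p:((proj(f,p)-c[:2]+.5)*c[2]).round(0)
  print([q(o["ee_pos"]+M@[i*.0415,.0731,j*.0415]).tolist()[0] for i,j in((-1,-1),(1,-1),(1,1),(-1,1))])
E
```

```text
clock 32.25 pos [ 0.5459 -0.3971  0.2567] th -7.29 w 25.4 F [-0.8  0.6 -1.7]
xyz [0.0001, 0.0317, -0.0017] yaw 0.0 rows 1
[[209.0, 229.0], [124.0, 349.0], [316.0, 356.0], [388.0, 236.0]]
[[511.0, 351.0], [523.0, 108.0], [267.0, 78.0], [251.0, 320.0]]
```

View pics/s25.png

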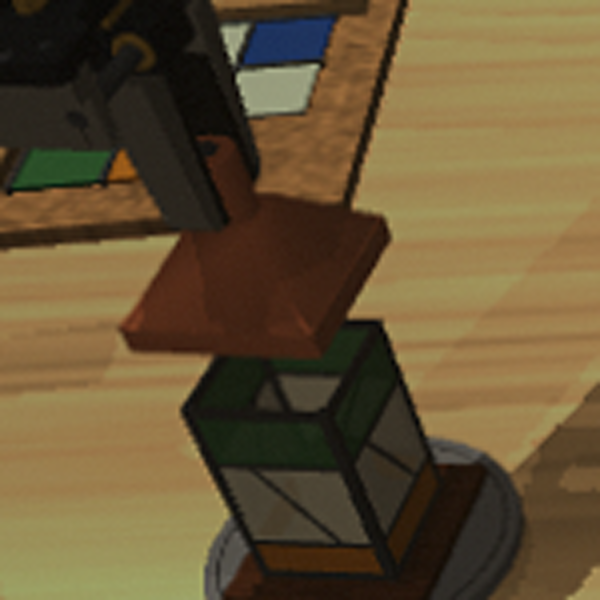

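View pics/t25.png

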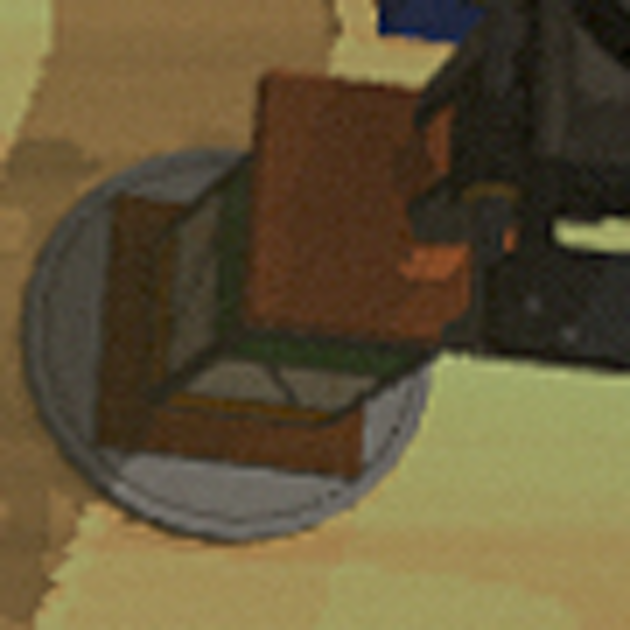

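Seen skirt corners match the prediction within about 1 mm in the scene view. Lower to just above the rim.

arm_command([
  [0,0,-0.002],
  [0,0.015,-0.002],
  [0,0.028,-0.002],
  [0,0.036,-0.002],
  [0,0.036,-0.002],
  [0,0.036,-0.002],
  [0,0.036,-0.002],
], claw=[0,0,0,0,0,0,0], yaw=[0,0,0,0,0,0,0])

```text
clock: 32.93
ee_pos: [0.5456, -0.4, 0.2214]
ee_rot: [-1.574, 0.105, -0.096]
force: [0.1, -0.0, -1.2]
width: 0.276
```

```bash
python3 go.py .5455 -.3993 .208 -7.3;python3 - <<'E'
from h import *
s=viewer.grab_frame("scene");t=viewer.grab_frame("top")
crop(s,100,225,60,60,5,"pics/s26.png")
crop(t,490,220,45,45,7,"pics/t26.png")
E
```

```text
clock 32.93 pos [ 0.5456 -0.4     0.2214] th -7.33 w 25.4 F [ 0.1 -0.  -1.2]
xyz [-0.0001, 0.0134, 0.0008] yaw -0.0 rows 1
```

View pics/s26.png

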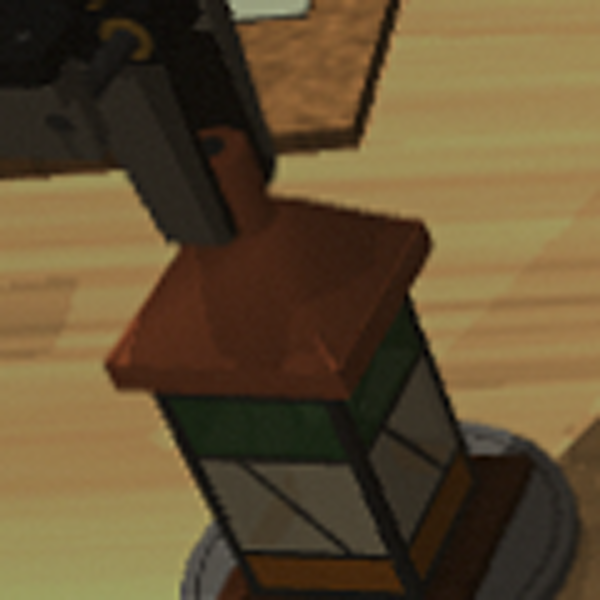

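View pics/t26.png

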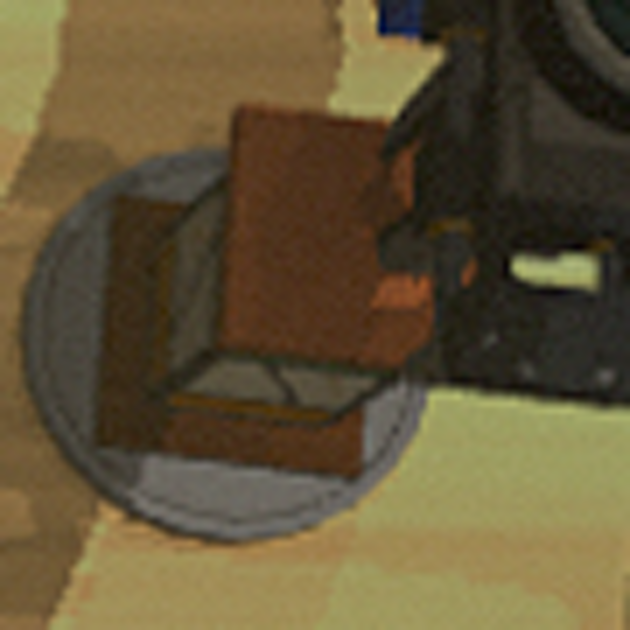

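Expected skirt corners from the measured glass rim are (341,397) and (116,392); seen (345,400) and (112,385): within 2 mm. Lower over the glass.

arm_command([
  [0,0.003,0.0005],
  [0,0.005,0.0005],
  [0,0.007,0.0005],
  [0,0.009,0.0005],
  [0,0.011,0.0005],
  [0,0.013,0.0005],
  [0,0.013,0.0005],
  [0,0.013,0.0005],
], claw=[0,0,0,0,0,0,0,0], yaw=[0,0,0,0,0,0,0,0])

```text
clock: 33.7
ee_pos: [0.5457, -0.3997, 0.2086]
ee_rot: [-1.574, 0.105, -0.096]
force: [-0.5, -0.7, -2.0]
width: 0.272
```

```bash
python3 go.py .5455 -.3993 .206 -7.3;python3 - <<'E'
from h import *
s=viewer.grab_frame("scene");t=viewer.grab_frame("top")
crop(s,100,235,60,60,5,"pics/s27.png")
E
```

```text
clock 33.7 pos [ 0.5457 -0.3997  0.2086] th -7.33 w 25.0 F [-0.5 -0.7 -2. ]
xyz [-0.0002, 0.0026, 0.0004] yaw -0.0 rows 1
```

View pics/s27.png

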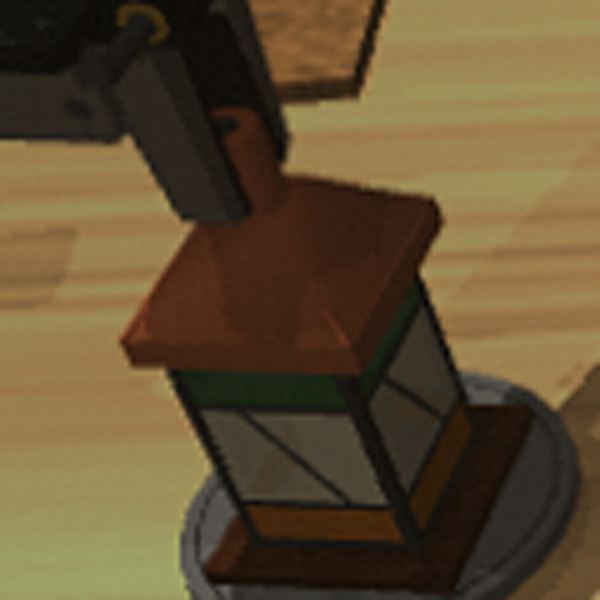

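Skirt is outside the glass with no reaction force. Seat, release, rise.

arm_command([
  [0,0.0012,0],
  [0,0.0023,0],
  [0,0.0028,0],
  [0,0.0026,0],
  [0,0.0026,0],
  [0,0.0026,0],
  [0,0.0026,0],
  [0,0.0026,0],
  [0,0.0026,0],
  [0,-0.005,0],
  [0,-0.02,0],
  [0,-0.05,0],
  [0,-0.08,0],
  [0,-0.1,0],
  [0,-0.1,0],
  [0,-0.1,0],
], claw=[0,0,0,1,1,1,1,1,1,1,1,1,1,1,1,1], yaw=[0,0,0,0,0,0,0,0,0,0,0,0,0,0,0,0])

```text
clock: 35.13
ee_pos: [0.5469, -0.3994, 0.3109]
ee_rot: [-1.576, 0.102, -0.099]
force: [-0.3, -0.5, -0.7]
width: 0.998
```

```bash
python3 go.py .42 -.2 .3;python3 - <<'E'
from h import *
s=viewer.grab_frame("scene");t=viewer.grab_frame("top")
crop(s,100,235,60,60,5,"pics/s28.png")
crop(t,490,220,45,45,7,"pics/t28.png")
E
```

```text
clock 35.13 pos [ 0.5469 -0.3994  0.3109] th -7.32 w 91.8 F [-0.3 -0.5 -0.7]
xyz [-0.1513, 0.0097, 0.1816] yaw 0.0 rows 6
```

View pics/s28.png

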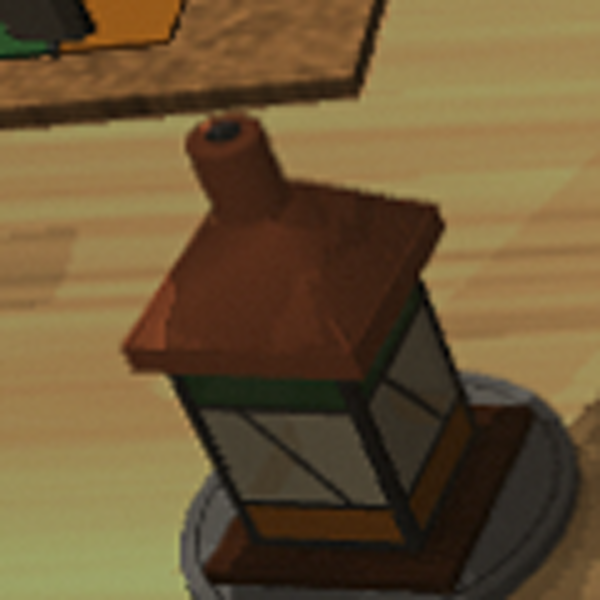

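View pics/t28.png

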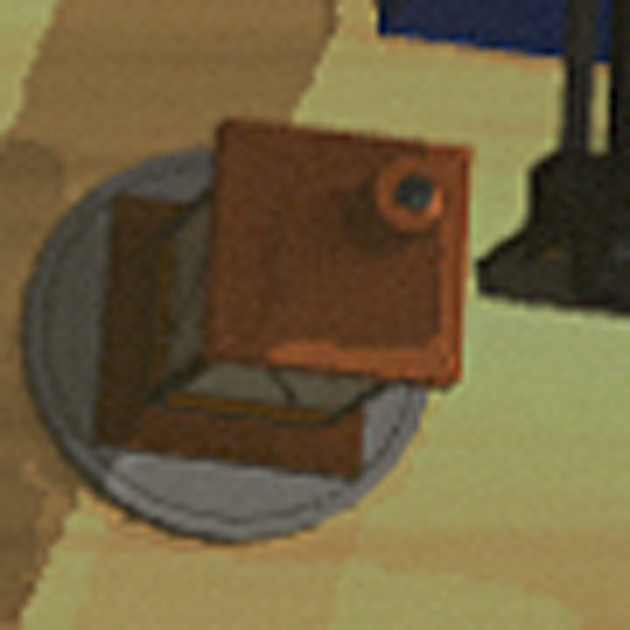

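Roof sits square on the glass. Checking chimney height and skirt corners by triangulation.

```bash
python3 - <<'E'
from h import *
s=viewer.grab_frame("scene");t=viewer.grab_frame("top")
S=lambda x,y:[(40+(x+.5)/5-.5,175+(y+.5)/5-.5)]
T=lambda x,y:[(445+(x+.5)/7-.5,175+(y+.5)/7-.5)]
print("chim",tri(s,S(222,130),t,T(410,193)))
print("skirt FL",tri(s,S(124,348),t,T(470,148)),"FR",tri(s,S(358,355),t,T(222,122)),"BR",tri(s,S(441,210),t,T(208,350)))
a=S(124,348)+S(360,358)+S(441,212)
P=plane(s,a,.143)*1000;print(P.round(1).tolist(),(P[0]+P[2])/2,np.degrees(np.arctan2(*(P[1]-P[0])[:2])))
o=[proj(s,[.5457,-.3993,.21]),proj(t,[.5457,-.3993,.21])];print(o,S(222,130),T(410,193))
cv2.imwrite("pics/s29.png",s["image"][:,:,::-1])
E
```

```text
chim (array([ 0.54495966, -0.39781368,  0.20903063]), np.float64(0.003156808136145161))
skirt FL (array([ 0.58058469, -0.44438881,  0.14240725]), np.float64(0.0014029385011677478)) FR (array([ 0.59010114, -0.36174102,  0.14169048]), np.float64(0.0014692302914162318)) BR (array([ 0.51007269, -0.35170826,  0.14094127]), np.float64(0.0005751832087774061))
[[581.0, -444.8, 143.0], [593.0, -360.7, 143.0], [513.7, -350.6, 143.0]] [ 547.39635315 -397.71005735  143.        ] 8.088852399360187
[array([[ 83.81336271, 200.61475272]]), array([[504.69298485, 201.49229043]])] [(84.0, 200.6)] [(503.14285714285717, 202.14285714285714)]
```

View pics/s29.png

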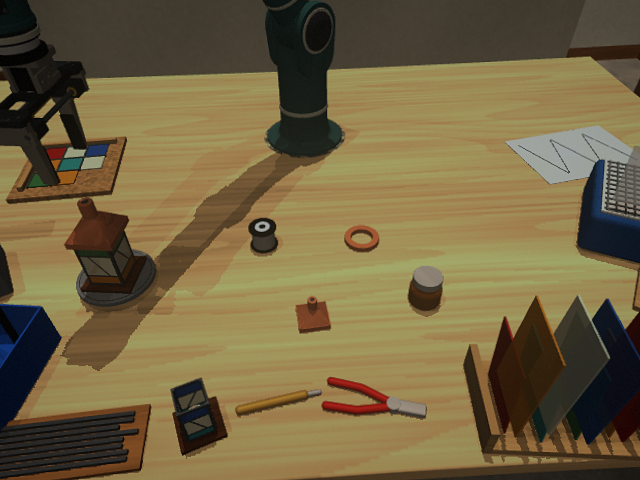

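Skirt's upper edge is at 141–142 mm (ideal 143) on three corners, chimney top at 209 mm (ideal 210): level and fully down. The other items are unmoved and the gripper is clear.

```bash
python3 -c "
from plant import workorder
print(workorder.close_job())"
```

```text
the job is handed in; nothing more can be done
None
```

The lantern is assembled on the turntable in the order you asked (base, candle, glass, big roof), each part let go before the next. I handed the job in at about 35 s. No verdict was reported, so what follows is from my own camera checks.

**Last checks**
- **Roof height:** three skirt corners measured 141–142 mm (143 expected) and the chimney top 209 mm (210 expected). The roof is level and fully down.
- **Roof position:** it measured within about 2 mm of the glass centre and about 1° off square.
- **Base, candle and glass:** seen upright, central and square when each was let go; the closed roof now hides the candle.
- **Left alone:** the small roof, spool, jar and foil are where they were in the pictures, and the gripper is clear above the lantern.

**What disagreed**
- **Camera views:** the two cameras differed by 3–8 mm in x, and about 4 mm in y on the glass. I averaged them and checked against the known gripper position.
- **Glass grip:** the glass was held about 5 mm off centre along the pads. Both views showed this, and I corrected it before lowering.

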